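# Put stray jam jars, honey and teaspoons back into their buffet boxes

## Task

Guests have left unopened portion jars and clean teaspoons about the counter: put them back where they belong. Stand each red-lidded jam jar in an empty bay of the box that already holds a jam jar, stand the gold-lidded honey jar in an empty bay of the box that already holds honey, and lay both loose teaspoons lengthwise in the felt-lined spoon tray. Set the glass jars down without dropping them, keep them upright, and leave the two jars that are already in the boxes where they stand.

Things in the scene. Friction and masses are not known exactly. Their poses are not given: they have to be found in the camera images.
- jam_jar_a: an unopened portion jar, 40 mm across and 48 mm tall, dark red jam under a red lid; origin under its centre, z up its axis; about 0.11 kg; stands loose on a black serving tray (its floor 69 mm above the counter, rim 10 mm higher); the two loose jam jars are alike and interchangeable
- jam_jar_b: an unopened portion jar, 40 mm across and 48 mm tall, dark red jam under a red lid; origin under its centre, z up its axis; about 0.11 kg; stands loose on a black serving tray (its floor 69 mm above the counter, rim 10 mm higher); the two loose jam jars are alike and interchangeable
- honey_jar: an unopened portion jar, 40 mm across and 48 mm tall, amber honey under a gold lid; origin under its centre, z up its axis; about 0.11 kg; stands loose on a black serving tray (its floor 69 mm above the counter, rim 10 mm higher)
- spoon_a: loose stainless teaspoon, 124 mm long, 25 mm wide at the bowl, flat on the same black serving tray as the loose jars, bowl towards its own +x; origin at mid-length on the underside; grasp its handle across at the origin, where it is 8 mm wide and lies 4 to 7 mm above the tray; 17 g; the two loose spoons are interchangeable
- spoon_b: loose stainless teaspoon, 124 mm long, 25 mm wide at the bowl, flat on the same black serving tray as the loose jars, bowl towards its own +x; origin at mid-length on the underside; grasp its handle across at the origin, where it is 8 mm wide and lies 4 to 7 mm above the tray; 17 g; the two loose spoons are interchangeable
- jam_box: fixed low wooden box, 66 mm wide (x), 186 mm long (y); three bays in a row along y, each 56 x 56 mm inside, centred at y = -60, 0, +60 mm; outer walls 24 mm high, 5 mm thick; dividers 20 mm high, 4 mm thick; inner floor 6 mm above the origin (centre of the underside, on the counter). A jar of dark red jam with a red lid already stands in the -60 mm bay; the other two are empty
- honey_box: fixed low wooden box, 66 mm wide (x), 186 mm long (y); three bays in a row along y, each 56 x 56 mm inside, centred at y = -60, 0, +60 mm; outer walls 24 mm high, 5 mm thick; dividers 20 mm high, 4 mm thick; inner floor 6 mm above the origin (centre of the underside, on the counter). A jar of amber honey with a gold lid already stands in the -60 mm bay; the other two are empty
- spoon_box: fixed low open wooden tray without dividers, empty, lined with grey felt, 80 mm wide (x), 186 mm long (y), 70 x 176 mm inside; walls 5 mm thick, 16 mm high; inner floor 6 mm above the origin (centre of the underside, on the counter). Spoons lie along its y, either way round
- jam_shown: an unopened portion jar, 40 mm across and 48 mm tall, dark red jam under a red lid; origin under its centre, z up its axis; about 0.11 kg; already stands in its place in the jam box (the -y bay) and stays there
- honey_shown: an unopened portion jar, 40 mm across and 48 mm tall, amber honey under a gold lid; origin under its centre, z up its axis; about 0.11 kg; already stands in its place in the honey box (the -y bay) and stays there
Not all that is in view belongs to the job. What is shaped like the jam_jar_b but blue or green is not meant.

How it is judged:
At the end, for the whole second after the job is handed in: All released and at rest: jam jars upright (under 0.1 rad) on the floors of jam box bays (under 11 mm up), honey jar likewise in the honey box; the two jars already there still in their bays; both spoons flat in the spoon tray, within 32 mm across, 35 mm along, 0.45 rad (x of jam_jar_a in the frame of jam_box between -0.012 and 0.012 m and y of jam_jar_a in the frame of jam_box between -0.074 and 0.074 m and z of jam_jar_a in the frame of jam_box between 0 and 0.011 m and angle between each of jam_jar_a, jam_jar_b, honey_jar, jam_shown, honey_shown's own z axis and vertical below 0.1 rad and linear speed of each of jam_jar_a, jam_jar_b, honey_jar, spoon_a, spoon_b, jam_shown, honey_shown below 0.02 m/s and angular speed of each of jam_jar_a, jam_jar_b, honey_jar, spoon_a, spoon_b, jam_shown, honey_shown below 0.3 rad/s and x of jam_jar_b in the frame of jam_box between -0.012 and 0.012 m and y of jam_jar_b in the frame of jam_box between -0.074 and 0.074 m and z of jam_jar_b in the frame of jam_box between 0 and 0.011 m and x of honey_jar in the frame of honey_box between -0.012 and 0.012 m and y of honey_jar in the frame of honey_box between -0.074 and 0.074 m and z of honey_jar in the frame of honey_box between 0 and 0.011 m and x of spoon_a in the frame of spoon_box between -0.032 and 0.032 m and y of spoon_a in the frame of spoon_box between -0.035 and 0.035 m and z of spoon_a in the frame of spoon_box between 0 and 0.022 m and angle between each of spoon_a, spoon_b's own z axis and vertical below 0.2 rad and angle between the x axis of each of spoon_a, spoon_b and the y axis of spoon_box, either way round below 0.45 rad and x of spoon_b in the frame of spoon_box between -0.032 and 0.032 m and y of spoon_b in the frame of spoon_box between -0.035 and 0.035 m and z of spoon_b in the frame of spoon_box between 0 and 0.022 m and x of jam_shown in the frame of jam_box between -0.012 and 0.012 m and y of jam_shown in the frame of jam_box between -0.074 and -0.046 m and z of jam_shown in the frame of jam_box between 0 and 0.011 m and x of honey_shown in the frame of honey_box between -0.012 and 0.012 m and y of honey_shown in the frame of honey_box between -0.074 and -0.046 m and z of honey_shown in the frame of honey_box between 0 and 0.011 m); the robot touches nothing.
It fails at once if a jar tips over (angle between any of jam_jar_a, jam_jar_b, honey_jar, jam_shown, honey_shown's own z axis and vertical above 0.6 rad).
It fails at once if a jar is dropped: it falls free for more than about 20 mm ((linear speed of jam_jar_a above 0.65 m/s and contact force between jam_jar_a and the fingers below 0.1 N) or (linear speed of jam_jar_b above 0.65 m/s and contact force between jam_jar_b and the fingers below 0.1 N) or (linear speed of honey_jar above 0.65 m/s and contact force between honey_jar and the fingers below 0.1 N) or (linear speed of jam_shown above 0.65 m/s and contact force between jam_shown and the fingers below 0.1 N) or (linear speed of honey_shown above 0.65 m/s and contact force between honey_shown and the fingers below 0.1 N)).
It fails at once if a jar that already stood in its box is lifted out (distance of any of jam_shown, honey_shown from where it was at the start of the episode above 0.03 m).
It also fails if it takes over 131 s, if anything falls off the work surface, if the arm or the gripper's body presses on something with over 40 N, if the wrist force passes 120 N, or if a joint passes its speed limit or range.

## Robot

A 7-joint arm with a two-finger parallel gripper is mounted at the origin on a cart in front of the work surface, level with it; the furniture and walls round the work are solid. World frame = base frame: x ahead of the robot, y to its left, z up, the work surface at z = 0. Lengths are in m, angles in rad, forces in N, time in s.
With the tool pointing down it reaches from about 0.4 to 0.925 m from the base axis. Payload 5.6 kg.
Tool frame: the origin (TCP) lies at the very end of the fingers, on their centre line; the grasp point (between the pads) lies 19 mm behind it; z points along the fingers, y is the direction in which the jaws open and shut (so a half turn about z gives the same grasp; the last joint's range is limited). The gripper opens to 85 mm and grips with 20 to 120 N. Pads are 22 mm wide; open, the fingers measure 114 mm over their backs; the gripper's body (76 mm by 85 mm) begins 54 mm behind the grasp point. The pads swing forward as they close: fully open they stand 13 mm farther back than shut.
Start: joints at [1.101, 0.468, -0.012, 1.603, 0.006, 1.071, -0.056], TCP at [0.269, -0.592, 0.231] pointing down, gripper open.
Joint ranges: [-2.53, 2.53], [-0.31, 2.02], [-1.57, 1.55], [0.28, 2.44], [-1.29, 4.43], [0.15, 1.84], [-2.92, 2.92]. Speed limits (rad/s): [2.57, 2.57, 3.14, 3.14, 3.14, 3.14, 3.14].

## Interface

Orientations are given as a unit quaternion [w, x, y, z].
In Python, from rig import manip gives the robot as it stands.
- The arm moves only by the tool arm_command, never from a script. Its argument "plan" is a list of rows, each a list of 6 numbers: the shift along the tool's x, y, z as a fraction of full scale, then the turn, a rotation vector about the tool's x, y, z as a fraction of full scale. In form: [[x, y, z, wx, wy, wz], ...]. A call has 1 to 8 rows; each row is the pose to reach, as a shift and turn from the pose commanded when the call began, along the tool's axes at that moment; what a row does not reach only later rows make up. Full scale, the value 1, is 0.3 m for a shift and 0.5 rad for a turn. A row lasts 1/10 s, in which the tool goes at most 50 mm and 8.59 degrees, less where a joint would pass 70% of its speed; a pose out of reach is approached as far as the arm can. A call with a number of a shift or a turn outside -1 to 1 is refused whole. A call with a gripper value outside its range is refused whole. "claw" is the opening, from 0 (shut) to 1 (fully open), set as the call begins (left out, the last holds). The fingers move at their own pace and stop on an object; "grip_force" is the grip in N (left out, the last holds). Time passes only in rows, so rows that repeat a pose let the fingers close. It gives the time, the measured TCP pose, the force and the opening at its end, in the units of the state.
- manip.get_obs(): the state, without advancing time (a new reading comes with each control period).
- manip.snapshot(name): name is "side" or "top"; returns the picture (400x640x3 uint8, red, green, blue); there is no depth.
- manip.camera_params(name): a dict with "fx", "fy", "cx", "cy" (pixels), "D" ([k1, k2, p1, p2, k3] as OpenCV has them; the pictures are not rectified), "world_from_camera" (4x4, takes a point from camera to world coordinates). Camera axes: x right, y down, z forward; pixel columns grow to the right and rows downward; lengths in m; the calibration is good to about 2 mm. A picture is of the moment at which its call begins. camera_params takes no time and is no camera call.
- manip.finish_job(): hands the job in, once; it reports no verdict.
Trained networks look in the newest picture that a camera, given by its name, has taken for a name from the list of things; names that differ only in an ending like _2 or _b are one class to them, and where a whole thing is asked for, a point or a joint stands for the part that bears it (a point fixed in the world has none). Each returns a list of dicts, best first, with "p" (0 to 1); they miss things now and then, are a little off and sometimes report something else, mostly with a low value. They report only what shows in the picture. A call takes as long as a camera call. They do not tell look-alikes from the thing itself.
- manip.find_in(thing, camera): "bbox" ([left, top, width, height] in pixels, round what is visible of it).
The state is a dict: "time_s": time; "joint_positions": joint angles; "qd": joint speeds; "tau": joint torques, N m; "tcp_pos": TCP position; "orientation": TCP orientation; "force": force on the tool from outside, world axes, zero at the start; "wrist_torque": the same for the moment, N m; "grip_width": finger opening in m.
Only numpy, scipy, OpenCV 4.12 (cv2) and the standard library are available. Lean on these libraries where they do the work, as an engineer would, in place of code of your own. Each camera call takes 0.05 s, during which the arm holds its last target.

## Working session

There is one attempt and no reset: what is moved stays moved. The work goes in short steps, Python scripts to look and compute and a tool call to move; the robot and the scene stay as the last step left them, time stands still between calls to the robot, and variables do not carry over. Pictures are saved under pics/ and viewed, and the job is handed in when it is done.

Besides the shell and the picture viewer there is one more tool, called after "Call:" by a JSON object that holds its "name" and its "arguments". arm_command: Moves the arm, as the interface text tells. Shift numbers are shares of 0.3 m and turn numbers shares of 0.5 rad, none past 1 either way. Its arguments: {"type":"object","properties":{"plan":{"type":"array","items":{"type":"array","items":{"type":"number","minimum":-1,"maximum":1}}},"claw":{"type":"number"},"grip_force":{"type":"number"}},"required":["plan"]}

```bash
ls; mkdir -p pics
python3 - <<'E'
from rig import manip
import cv2
o=manip.get_obs(); print(o)
for n in ["side","top"]:
    im=manip.snapshot(n); cv2.imwrite(f"pics/{n}0.png",im[:,:,::-1]); 
    p=manip.camera_params(n); print(n,p)
E
```

```text
pics
{'time_s': 0.0, 'joint_positions': array([ 1.10100004,  0.46839279, -0.01160409,  1.6036297 ,  0.00596158,
        1.07139701, -0.05630099]), 'qd': array([-0.00062672, -0.0011933 , -0.00047789, -0.00137758, -0.00037223,
       -0.00197246, -0.00069748]), 'tau': array([-4.21407112e-04, -5.32378864e+01,  2.15140107e-02, -2.51302528e+01,
        1.14632453e-02,  7.72918080e-03, -4.38972165e-05]), 'tcp_pos': array([ 0.26878701, -0.59120528,  0.23032567]), 'orientation': array([-8.65086357e-04,  9.77325206e-01,  2.11741915e-01, -2.33790607e-04]), 'force': array([ 0.02163794, -0.78675569,  0.05468812]), 'wrist_torque': array([-0.00997273, -0.01317594, -0.0035116 ]), 'grip_width': 0.08545575640764037}
side {'fx': 372.39337502931596, 'fy': 372.39337502931596, 'cx': 312.6811267607967, 'cy': 201.39729103521722, 'D': array([0.00173727, 0.        , 0.        , 0.        , 0.        ]), 'world_from_camera': array([[-0.9589787 , -0.19881764,  0.20206779,  0.20928083],
       [-0.28319606,  0.64012104, -0.71417438,  0.9228939 ],
       [ 0.01264262, -0.74210282, -0.67016682,  0.94340766],
       [ 0.        ,  0.        ,  0.        ,  1.        ]])}
top {'fx': 383.5698524059003, 'fy': 383.5698524059003, 'cx': 319.92927028465454, 'cy': 197.2007680319348, 'D': array([-0.01130281,  0.        ,  0.        ,  0.        ,  0.        ]), 'world_from_camera': array([[-0.01599514, -0.99692062,  0.07676866,  0.37303773],
       [-0.99964349,  0.01758591,  0.02009036, -0.00702817],
       [-0.02137854, -0.07641994, -0.9968465 ,  1.12541963],
       [ 0.        ,  0.        ,  0.        ,  1.        ]])}
```

View pics/side0.png

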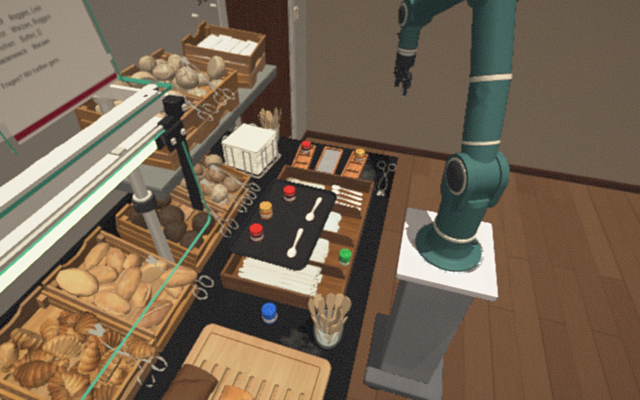

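View pics/top0.png

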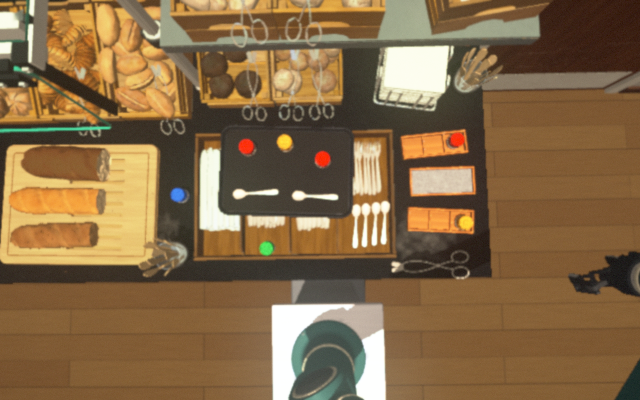

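Run:
```python
from rig import manip
for n in ["side","top"]:
  for t in ["jam_jar_a","honey_jar","spoon_a","jam_box","honey_box","spoon_box"]:
    print(n,t,[([round(float(x)) for x in d['bbox']],round(d['p'],2)) for d in manip.find_in(t,n)])
```

```text
side jam_jar_a [([263, 301, 16, 22], 0.85), ([251, 226, 12, 16], 0.74), ([341, 250, 5, 18], 0.74), ([283, 188, 11, 16], 0.65), ([294, 144, 23, 25], 0.44)]
side honey_jar [([259, 200, 14, 20], 0.69), ([283, 187, 11, 18], 0.55)]
side spoon_a [([288, 227, 14, 32], 0.6), ([307, 194, 12, 28], 0.5)]
side jam_box [([293, 145, 23, 25], 0.86)]
side honey_box [([341, 152, 28, 26], 0.93), ([259, 202, 13, 16], 0.34)]
side spoon_box [([312, 150, 29, 23], 0.91)]
top jam_jar_a [([260, 239, 15, 17], 0.73), ([170, 186, 19, 16], 0.6), ([240, 137, 14, 23], 0.5), ([315, 153, 14, 16], 0.48)]
top honey_jar [([279, 135, 15, 17], 0.75), ([294, 195, 40, 4], 0.17)]
top spoon_a [([233, 193, 47, 4], 0.57), ([294, 191, 46, 13], 0.53)]
top jam_box [([399, 135, 67, 26], 0.89)]
top honey_box []
top spoon_box [([410, 165, 62, 32], 0.71)]
```

Run:
```python
import cv2
a=cv2.imread("pics/top0.png"); b=cv2.imread("pics/side0.png")
cv2.imwrite("pics/c1.png",cv2.resize(a[118:223,213:363],None,fx=5,fy=5,interpolation=cv2.INTER_CUBIC))
cv2.imwrite("pics/c2.png",cv2.resize(a[120:240,390:490],None,fx=5,fy=5,interpolation=cv2.INTER_CUBIC))
cv2.imwrite("pics/c3.png",cv2.resize(b[130:275,220:385],None,fx=4,fy=4,interpolation=cv2.INTER_CUBIC))
```

```text
(no output)
```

View pics/c1.png

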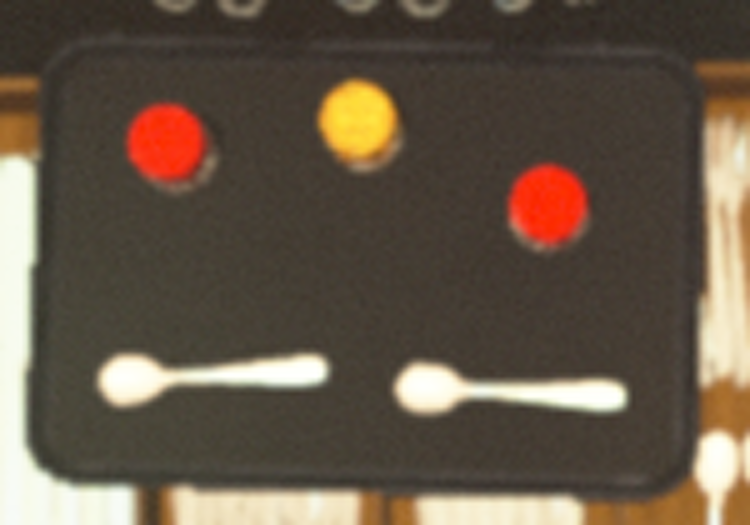

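View pics/c2.png

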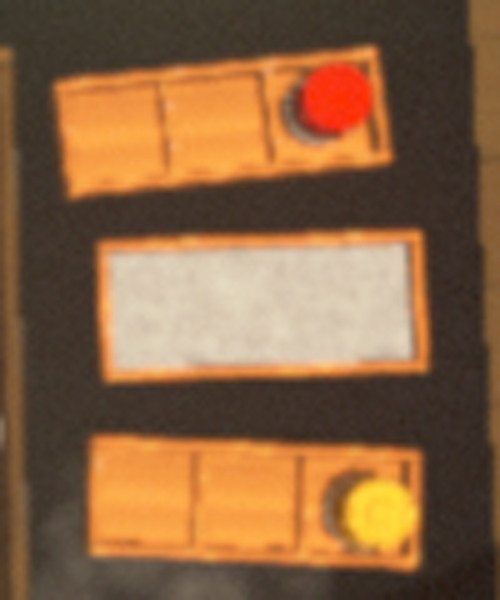

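View pics/c3.png

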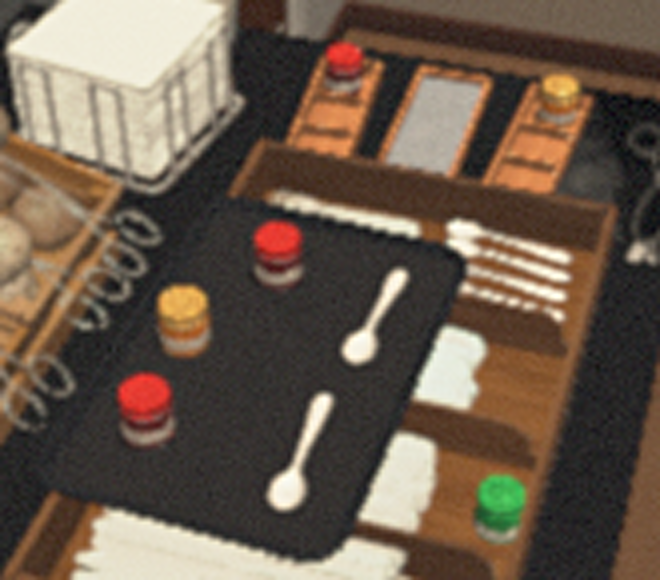

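```bash
cat > h.py <<'E'
import numpy as np, cv2
from rig import manip
def ray(n,uv,z):
    p=manip.camera_params(n); K=np.array([[p['fx'],0,p['cx']],[0,p['fy'],p['cy']],[0,0,1]])
    q=cv2.undistortPoints(np.array(uv,float).reshape(-1,1,2),K,p['D'])[:,0]
    T=p['world_from_camera']; d=np.c_[q,np.ones(len(q))]@T[:3,:3].T; o=T[:3,3]
    return o+d*((z-o[2])/d[:,2])[:,None]
def blobs(im,lo,hi,roi,amin=15):
    # im BGR ; hsv ranges; roi x0,y0,x1,y1
    x0,y0,x1,y1=roi; s=4
    c=cv2.resize(im[y0:y1,x0:x1],None,fx=s,fy=s,interpolation=cv2.INTER_CUBIC)
    m=cv2.inRange(cv2.cvtColor(c,cv2.COLOR_BGR2HSV),np.array(lo),np.array(hi))
    n,l,st,ce=cv2.connectedComponentsWithStats(m)
    r=[]
    for i in range(1,n):
        if st[i,4]>amin*s*s:
            ys,xs=np.nonzero(l==i); P=np.c_[xs,ys].astype(np.float32)
            r.append(((P+0.5)/s-0.5+[x0,y0]).astype(np.float32))
    return r
E
python3 - <<'E'
from h import *
a=cv2.imread("pics/top0.png"); b=cv2.imread("pics/side0.png")
np.set_printoptions(precision=4,suppress=True)
def circ(P): (c,r)=cv2.minEnclosingCircle(P); return P.mean(0),c,r
for nm,lo,hi,roi,z in [("red",(0,180,150),(8,255,255),(220,125,345,180),.117),("gold",(15,120,150),(30,255,255),(220,125,345,180),.117),("redS",(0,200,150),(6,255,255),(400,120,490,180),.054),("goldS",(20,150,180),(30,255,255),(440,200,490,240),.054)]:
    for P in blobs(a,lo,hi,roi): 
        m,c,r=circ(P); print("top",nm,m,c,r,len(P)/16,ray("top",[m,c],z)[:,:2].ravel())
for nm,lo,hi,roi,z in [("red",(0,180,150),(8,255,255),(230,170,310,250),.114),("gold",(12,120,130),(30,255,255),(250,195,280,212),.114)]:
    for P in blobs(b,lo,hi,roi): 
        m,c,r=circ(P); print("side",nm,m,c,len(P)/16,ray("side",[m,c],z)[:,:2].ravel())
# spoons
for cam,im,roi in [("top",a,(228,180,345,208)),("side",b,(275,190,325,265))]:
  for P in blobs(im,(0,0,130),(40,90,255) if cam=="top" else (179,110,255),roi):
    W=ray(cam,P,.074)[:,:2]; c=W.mean(0); w,v=np.linalg.eigh(np.cov((W-c).T)); d=v[:,1]
    t=(W-c)@d; s=(W-c)@v[:,0]; mid=c+d*(t.max()+t.min())/2
    # handle side
    wd=lambda k:(np.ptp(s[np.abs(t-k)<.004]))
    print(cam,"spoon c",c,"mid",mid,"len",np.ptp(t),"dir",d,"ang",np.arctan2(d[1],d[0]),"w+",wd(t.max()-.015),"w-",wd(t.min()+.015))
# boxes
for nm,lo,hi,roi in [("jam",(8,120,90),(20,255,255),(400,128,470,163)),("spoon",(8,120,90),(20,255,255),(405,163,480,200)),("honey",(8,120,90),(30,255,255),(404,203,480,238))]:
    Ps=blobs(a,lo,hi,roi)
    P=np.vstack(Ps); W=ray("top",P,.024 if nm!="spoon" else .016)[:,:2].astype(np.float32)
    R=cv2.minAreaRect(W); print(nm,R,[round(x,3) for x in cv2.boxPoints(R).ravel().tolist()])
E
```

```text
top red [245.773  145.9269] (245.79629516601562, 146.1148223876953) 7.895404815673828 186.5 [0.5919 0.2097 0.5914 0.2096]
top red [322.2086 158.1694] (322.18060302734375, 158.37750244140625) 7.886008262634277 184.75 [0.5546 0.0056 0.5541 0.0057]
top gold [284.2235 141.8166] (284.6617126464844, 141.9925537109375) 8.5562744140625 200.4375 [0.6008 0.1064 0.6003 0.1052]
top redS [456.7225 139.2428] (456.625, 139.375) 7.458317279815674 152.75 [ 0.6125 -0.3736  0.6122 -0.3733]
top goldS [465.6679 222.2129] (465.6576232910156, 222.0090789794922) 7.021073341369629 136.1875 [ 0.3789 -0.3881  0.3795 -0.3881]
side red [289.0286 189.435 ] (289.0, 189.375) 76.5 [0.5545 0.0043 0.5547 0.004 ]
side red [255.5187 228.2735] (255.6024932861328, 228.125) 104.1875 [0.5921 0.2091 0.5921 0.2084]
side gold [265.369  206.4471] (265.5, 207.25) 117.0 [0.6    0.1085 0.5982 0.1119]
top spoon c [0.4702 0.2022] mid [0.4707 0.1932] len 0.12929720179973198 dir [-0.0546  0.9985] ang 1.6254726316009867 w+ 0.03020844824524977 w- 0.014832528958392235
top spoon c [0.4584 0.0342] mid [0.4581 0.0291] len 0.1289640569614377
[... 572 characters left out ...]
99730612135
side spoon c [0.39   0.2081] mid [0.391  0.2007] len 0.09965020978725435 dir [-0.1311  0.9914] ang 1.7022760744838938 w+ 0.045853576016275974 w- 0.024361246102667607
jam ((0.6067712903022766, -0.3175090551376343), (0.07567685097455978, 0.19496628642082214), 5.001698017120361) [0.561, -0.224, 0.578, -0.418, 0.653, -0.411, 0.636, -0.217]
spoon ((0.5004745721817017, -0.33859774470329285), (0.08882699906826019, 0.19450682401657104), 0.7476152777671814) [0.455, -0.242, 0.457, -0.436, 0.546, -0.435, 0.544, -0.241]
honey ((0.38710278272628784, -0.32696476578712463), (0.19470828771591187, 0.07377183437347412), 86.45365905761719) [0.344, -0.422, 0.418, -0.426, 0.43, -0.232, 0.356, -0.228]
```

```bash
cat >> h.py <<'E'
def proj(n,X):
    p=manip.camera_params(n); K=np.array([[p['fx'],0,p['cx']],[0,p['fy'],p['cy']],[0,0,1]])
    T=np.linalg.inv(p['world_from_camera'])
    return cv2.projectPoints(np.array(X,float),cv2.Rodrigues(T[:3,:3])[0],T[:3,3],K,p['D'])[0][:,0]
BOX={"jam":(.609,-.320,.087,.066,.024),"spoon":(.5015,-.3405,.013,.080,.016),"honey":(.387,-.3295,-.062,.066,.024)}
E
cat > ov.py <<'E'
from h import *
def draw(n,im,roi,s,out):
    x0,y0,x1,y1=roi; c=cv2.resize(im[y0:y1,x0:x1],None,fx=s,fy=s,interpolation=cv2.INTER_CUBIC)
    for k,(x,y,t,w,h) in BOX.items():
        ct,st=np.cos(t),np.sin(t)
        def ln(pts):
            q=proj(n,[[x+ct*a-st*b,y+st*a+ct*b,zz] for a,b,zz in pts])
            q=((q+.5-[x0,y0])*s).astype(int); cv2.polylines(c,[q.reshape(-1,1,2)],False,(255,255,0),1)
        a=w/2;b=.093
        for z in (0,h): ln([(a,b,z),(a,-b,z),(-a,-b,z),(-a,b,z),(a,b,z)])
        if k!="spoon":
            for yy in (-.03,.03): ln([(a-.005,yy,.02),(-a+.005,yy,.02)])
    cv2.imwrite(out,c)
if __name__=="__main__":
    draw("top",cv2.imread("pics/top0.png"),(390,120,490,240),5,"pics/o1.png")
    draw("side",cv2.imread("pics/side0.png"),(280,130,385,200),7,"pics/o2.png")
    print(ray("top",[[255,118],[285,115],[320,118],[210,85],[313,118]],.12), ray("side",[[243,183],[232,228]],.12))
E
python3 ov.py
```

```text
[[0.66670449 0.18410098 0.12      ]
 [0.6730695  0.10333181 0.12      ]
 [0.66276896 0.00964883 0.12      ]
 [0.76088652 0.30651998 0.12      ]
 [0.6631845  0.028368   0.12      ]] [[0.7160095  0.02575829 0.12      ]
 [0.65802899 0.23425847 0.12      ]]
```

View pics/o1.png

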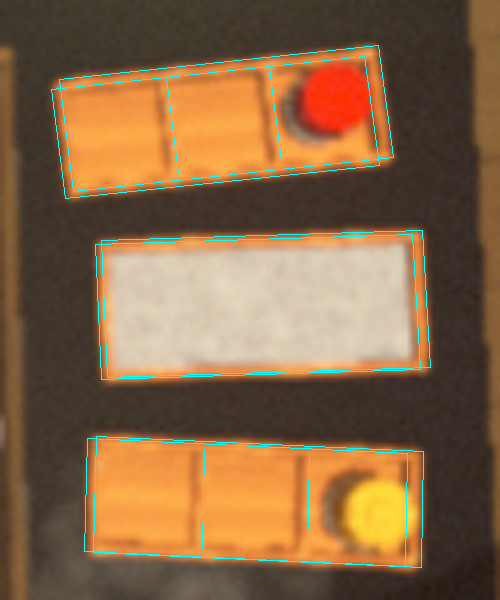

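View pics/o2.png

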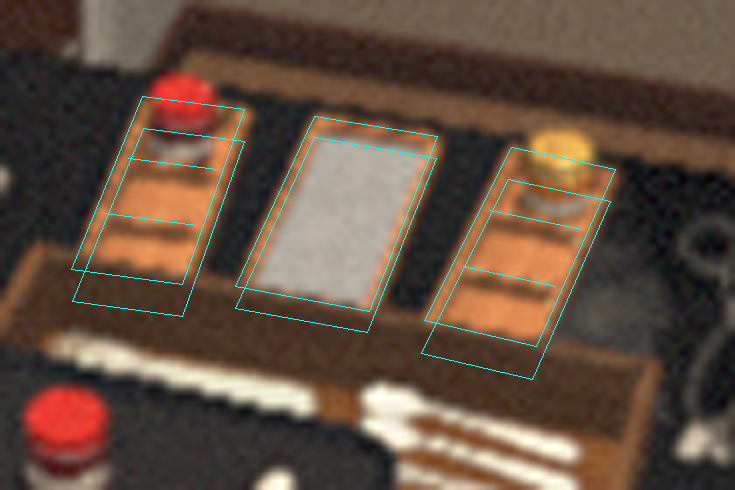

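```bash
cat > go.py <<'E'
import sys; from h import *
from scipy.spatial.transform import Rotation as R
o=manip.get_obs(); q=o['orientation']; Rc=R.from_quat([q[1],q[2],q[3],q[0]])
def go(x,y,z,yaw=0.):
    # yaw=0: tool x=+y, tool y=+x, z down; yaw rotates about world z
    Rt=R.from_euler('z',yaw)*R.from_matrix(np.array([[0,1,0],[1,0,0],[0,0,-1]]))
    d=Rc.inv().apply(np.array([x,y,z])-o['tcp_pos'])/0.3
    w=(Rc.inv()*Rt).as_rotvec()/0.5
    print(np.round(d,4),np.round(w,4))
if __name__=="__main__":
    a=[float(v) for v in sys.argv[1:]]
    print(o['time_s'],o['tcp_pos'].round(4),o['grip_width']); go(*a)
E
python3 go.py 0.5 -0.3 0.25
```

```text
0.7 [ 0.2691 -0.5917  0.2313] 0.08547493355405607
[ 1.1032 -0.5664 -0.0623] [ 1.0000e-04  1.0000e-04 -2.2879e+00]
```

Call:
{"name": "arm_command", "arguments": {"plan": [[0.8, -0.41, -0.06, 0, 0, -1], [0.8, -0.41, -0.06, 0, 0, -1], [0.8, -0.41, -0.06, 0, 0, -1], [0.8, -0.41, -0.06, 0, 0, -1], [0.8, -0.41, -0.06, 0, 0, -1], [0.8, -0.41, -0.06, 0, 0, -1], [0.8, -0.41, -0.06, 0, 0, -1]], "claw": 0.75, "grip_force": 30}}

```text
time_s: 1.4
tcp_pos: [0.4398, -0.3766, 0.2499]
orientation: [0.0, 0.893, 0.45, 0.001]
force: [-1.5, -0.5, 0.5]
grip_width: 0.064
```

```bash
python3 go.py 0.5 -0.1 0.25
```

```text
1.4 [ 0.4398 -0.3766  0.2499] 0.06404250128951827
[ 8.606e-01 -3.868e-01  8.000e-04] [ 0.0033 -0.0026 -1.2735]
```

Call:
{"name": "arm_command", "arguments": {"plan": [[0.86, -0.387, 0, 0, 0, -1], [0.86, -0.387, 0, 0, 0, -1], [0.86, -0.387, 0, 0, 0, -1], [0.86, -0.387, 0, 0, 0, -1], [0.86, -0.387, 0, 0, 0, -1], [0.86, -0.387, 0, 0, 0, -1], [0.86, -0.387, 0, 0, 0, -1]]}}

```text
time_s: 2.1
tcp_pos: [0.4995, -0.1002, 0.2497]
orientation: [-0.0, 0.754, 0.657, 0.001]
force: [0.1, -0.0, 0.5]
grip_width: 0.064
```

```bash
python3 go.py 0.5545 0.0052 0.2
```

```text
2.1 [ 0.4995 -0.1002  0.2497] 0.0640172407604295
[0.3729 0.1334 0.1662] [ 0.002  -0.0028 -0.2747]
```

Accurate tracking. Move above the right red jar (top pixel 322,158); the other candidates are red (246,146), shown red (457,139), green (266,248) and blue (179,195), none of them the right-hand loose jam jar.

Call:
{"name": "arm_command", "arguments": {"plan": [[0.373, 0.133, 0.166, 0.002, -0.003, -0.275], [0.373, 0.133, 0.166, 0.002, -0.003, -0.275], [0.373, 0.133, 0.166, 0.002, -0.003, -0.275], [0.373, 0.133, 0.166, 0.002, -0.003, -0.275], [0.373, 0.133, 0.166, 0.002, -0.003, -0.275], [0.373, 0.133, 0.166, 0.002, -0.003, -0.275]]}}

```text
time_s: 2.7
tcp_pos: [0.5542, -0.0021, 0.1997]
orientation: [0.001, 0.711, 0.704, -0.001]
force: [0.7, 0.0, 0.0]
grip_width: 0.0642
```

```bash
python3 go.py 0.5545 0.0052 0.089
python3 - <<'E'
from h import *
for n in ("side","top"): cv2.imwrite(f"pics/{n}1.png",manip.snapshot(n)[:,:,::-1])
b=cv2.imread("pics/side1.png"); cv2.imwrite("pics/s1.png",cv2.resize(b[80:280,200:400],None,fx=3,fy=3,interpolation=cv2.INTER_CUBIC))
E
```

```text
2.7 [ 0.5542 -0.0021  0.1997] 0.06421186525879286
[0.0253 0.0011 0.3689] [-0.002   0.0057 -0.0199]
```

View pics/s1.png

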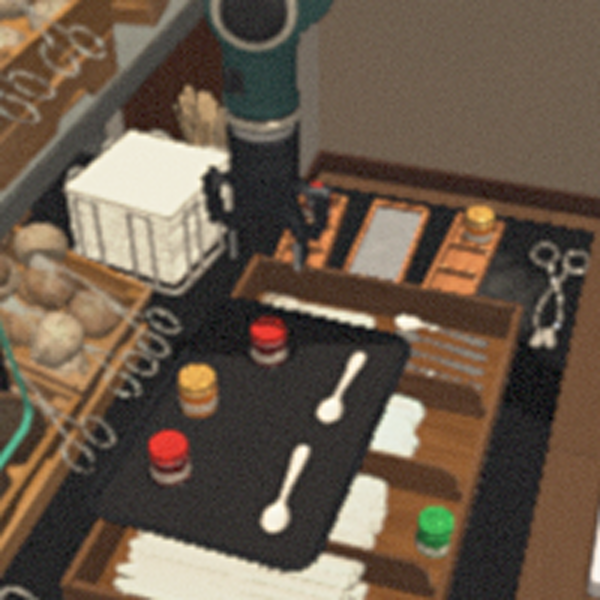

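The gripper hovers centred over the right red jar (side pixel ~289,192), open wider than the jar.

```bash
python3 go.py 0.5545 0.0052 0.089
```

```text
2.8 [ 0.5543 -0.0016  0.2   ] 0.06393646966420446
[0.0237 0.0007 0.3699] [-0.0007  0.0052 -0.0194]
```

Call:
{"name": "arm_command", "arguments": {"plan": [[0.024, 0.001, 0.2, 0, 0.005, -0.019], [0.024, 0.001, 0.37, 0, 0.005, -0.019], [0.024, 0.001, 0.37, 0, 0.005, -0.019], [0.024, 0.001, 0.37, 0, 0.005, -0.019], [0.024, 0.001, 0.37, 0, 0.005, -0.019], [0.024, 0.001, 0.37, 0, 0.005, -0.019]]}}

```text
time_s: 3.4
tcp_pos: [0.5563, 0.0075, 0.091]
orientation: [0.001, 0.706, 0.708, 0.001]
force: [-0.1, -1.1, -0.1]
grip_width: 0.0641
```

```bash
python3 go.py 0.5545 0.0052 0.089
```

```text
3.4 [0.5563 0.0075 0.091 ] 0.06408867342029624
[-0.0076 -0.0062  0.0066] [ 0.0067 -0.0017  0.0048]
```

Call:
{"name": "arm_command", "arguments": {"plan": [[-0.003, -0.003, 0, 0, 0, 0], [-0.003, -0.003, 0, 0, 0, 0], [-0.003, -0.003, 0, 0, 0, 0], [-0.003, -0.003, 0, 0, 0, 0], [-0.003, -0.003, 0, 0, 0, 0], [-0.003, -0.003, 0, 0, 0, 0], [-0.003, -0.003, 0, 0, 0, 0]], "claw": 0.3, "grip_force": 35}}

```text
time_s: 4.1
tcp_pos: [0.5544, 0.0065, 0.0901]
orientation: [0.0, 0.706, 0.708, 0.0]
force: [-1.7, -1.3, 8.0]
grip_width: 0.0393
```

Call:
{"name": "arm_command", "arguments": {"plan": [[0, 0, -0.05, 0, 0, 0], [0, 0, -0.1, 0, 0, 0], [0, 0, -0.2, 0, 0, 0], [0, 0, -0.3, 0, 0, 0], [0, 0, -0.4, 0, 0, 0], [0, 0, -0.4, 0, 0, 0]]}}

```text
time_s: 4.7
tcp_pos: [0.5565, 0.0072, 0.2141]
orientation: [0.003, 0.706, 0.708, 0.003]
force: [0.6, 0.0, -0.4]
grip_width: 0.0386
```

```bash
python3 go.py 0.608 -0.319 0.2 0.08;python3 go.py 0.608 -0.19 0.2 0.08
python3 - <<'E'
from h import *
for n in ("side",): cv2.imwrite(f"pics/{n}2.png",manip.snapshot(n)[:,:,::-1])
b=cv2.imread("pics/side2.png"); cv2.imwrite("pics/s2.png",cv2.resize(b[80:280,200:400],None,fx=3,fy=3,interpolation=cv2.INTER_CUBIC))
E
```

```text
4.7 [0.5565 0.0072 0.2141] 0.03857024229522901
[-1.0879  0.1677  0.0474] [ 0.0168 -0.001  -0.1538]
4.7 [0.5565 0.0072 0.2141] 0.03857024229522901
[-0.6579  0.1691  0.0477] [ 0.0168 -0.001  -0.1538]
```

View pics/s2.png

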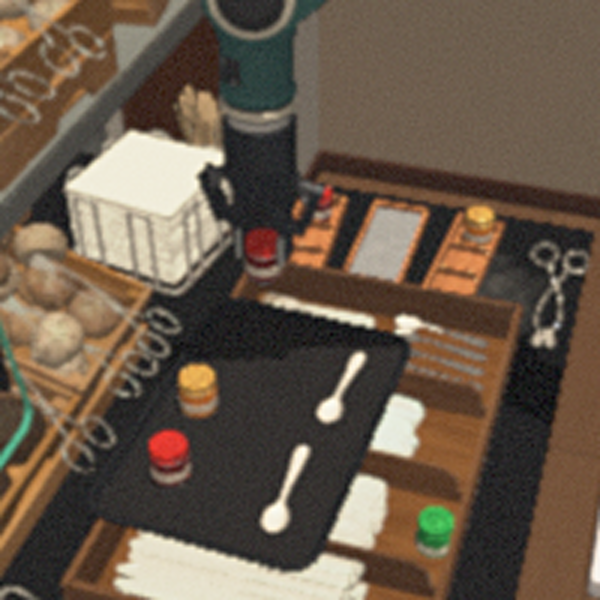

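Jar is held upright (side pixel ~287,165).

Call:
{"name": "arm_command", "arguments": {"plan": [[-0.15, 0.04, 0.01, 0.017, 0, -0.154], [-0.3, 0.08, 0.02, 0.017, 0, -0.154], [-0.45, 0.11, 0.03, 0.017, 0, -0.154], [-0.6, 0.14, 0.04, 0.017, 0, -0.154], [-0.75, 0.168, 0.047, 0.017, 0, -0.154], [-0.9, 0.168, 0.047, 0.017, 0, -0.154], [-1, 0.168, 0.047, 0.017, 0, -0.154], [-1, 0.168, 0.047, 0.017, 0, -0.154]]}}

```text
time_s: 5.55
tcp_pos: [0.6024, -0.3002, 0.192]
orientation: [-0.004, 0.681, 0.732, -0.005]
force: [0.0, -0.2, -0.3]
grip_width: 0.0386
```

```bash
python3 go.py 0.608 -0.319 0.06 0.08
```

```text
5.55 [ 0.6024 -0.3002  0.192 ] 0.03862293695073137
[-0.0636  0.0198  0.44  ] [-0.0257  0.0009 -0.0176]
```

Call:
{"name": "arm_command", "arguments": {"plan": [[-0.05, 0.015, 0.1, 0, 0, -0.01], [-0.05, 0.015, 0.2, 0, 0, -0.01], [-0.05, 0.015, 0.3, 0, 0, -0.01], [-0.05, 0.015, 0.4, 0, 0, -0.01], [-0.05, 0.015, 0.4, 0, 0, -0.01], [-0.05, 0.015, 0.4, 0, 0, -0.01], [-0.05, 0.015, 0.4, 0, 0, -0.01]]}}

```text
time_s: 6.25
tcp_pos: [0.6107, -0.3076, 0.0758]
orientation: [-0.003, 0.676, 0.737, -0.002]
force: [0.8, -1.2, -1.1]
grip_width: 0.0388
```

```bash
python3 go.py 0.608 -0.319 0.028 0.08
python3 - <<'E'
from h import *
for n in ("side","top"): cv2.imwrite(f"pics/{n}3.png",manip.snapshot(n)[:,:,::-1])
b=cv2.imread("pics/side3.png"); cv2.imwrite("pics/s3.png",cv2.resize(b[100:200,260:390],None,fx=6,fy=6,interpolation=cv2.INTER_CUBIC))
E
```

```text
6.25 [ 0.6107 -0.3076  0.0758] 0.038783775017659276
[-0.037  -0.0112  0.1593] [-0.0141 -0.001   0.0108]
```

View pics/s3.png

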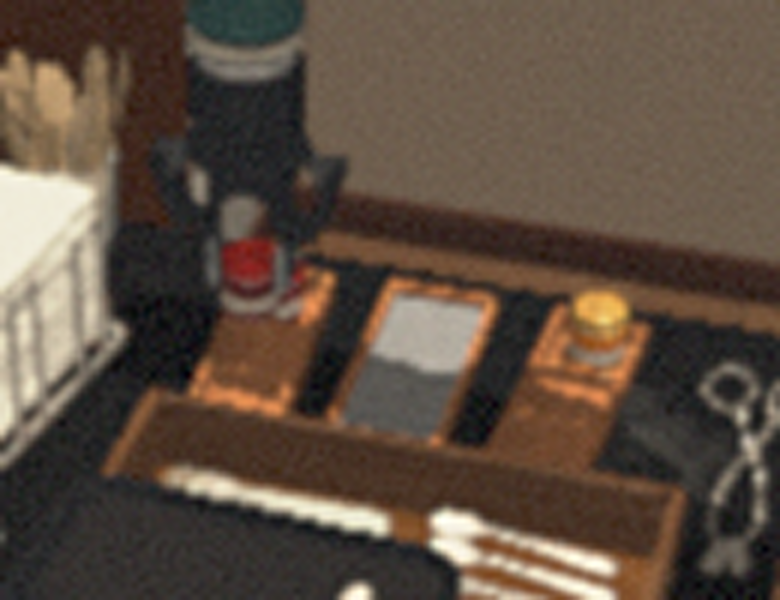

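Held jar (side px ~302,145) is over the middle bay, the shown jar still behind it.

Call:
{"name": "arm_command", "arguments": {"plan": [[-0.037, -0.011, 0, -0.014, 0, 0.01], [-0.037, -0.011, 0.03, -0.014, 0, 0.01], [-0.037, -0.011, 0.07, -0.014, 0, 0.01], [-0.037, -0.011, 0.11, -0.014, 0, 0.01], [-0.037, -0.011, 0.14, -0.014, 0, 0.01], [-0.037, -0.011, 0.14, -0.014, 0, 0.01], [-0.037, -0.011, 0.14, -0.014, 0, 0.01]]}}

```text
time_s: 7.05
tcp_pos: [0.6067, -0.3186, 0.0314]
orientation: [-0.002, 0.678, 0.735, -0.0]
force: [-0.3, -0.1, -1.1]
grip_width: 0.039
```

```bash
python3 go.py 0.608 -0.319 0.027 0.08
```

```text
7.05 [ 0.6067 -0.3186  0.0314] 0.03901807935573264
[-0.0017  0.0042  0.0145] [-0.0062 -0.0043  0.0007]
```

Call:
{"name": "arm_command", "arguments": {"plan": [[0, 0.003, 0.004, 0, 0, 0], [0, 0.003, 0.008, 0, 0, 0], [0, 0.003, 0.012, 0, 0, 0], [0, 0.003, 0.015, 0, 0, 0], [0, 0.003, 0.015, 0, 0, 0], [0, 0.003, 0.015, 0, 0, 0]]}}

```text
time_s: 7.65
tcp_pos: [0.6076, -0.319, 0.0275]
orientation: [-0.001, 0.678, 0.735, -0.0]
force: [0.4, -0.2, -1.4]
grip_width: 0.0388
```

```bash
python3 -c "
from rig import manip; print(manip.get_obs()['force'])"; python3 go.py 0.608 -0.319 0.027 0.08
```

```text
[ 0.39497103 -0.20707051 -1.42247903]
7.65 [ 0.6076 -0.319   0.0275] 0.03882668793812502
[-0.0001  0.0013  0.0017] [-0.005  -0.0028 -0.0002]
```

Call:
{"name": "arm_command", "arguments": {"plan": [[0, 0, 0.003, 0, 0, 0], [0, 0, 0.005, 0, 0, 0], [0, 0, 0.005, 0, 0, 0]]}}

```text
time_s: 7.95
tcp_pos: [0.6077, -0.319, 0.0272]
orientation: [-0.001, 0.678, 0.735, -0.001]
force: [-2.9, 1.6, 5.1]
grip_width: 0.0388
```

Call:
{"name": "arm_command", "arguments": {"plan": [[0, 0, 0, 0, 0, 0], [0, 0, 0, 0, 0, 0], [0, 0, 0, 0, 0, 0], [0, 0, 0, 0, 0, 0], [0, 0, -0.1, 0, 0, 0], [0, 0, -0.25, 0, 0, 0], [0, 0, -0.45, 0, 0, 0], [0, 0, -0.55, 0, 0, 0]], "claw": 0.7}}

```text
time_s: 8.75
tcp_pos: [0.6086, -0.3192, 0.1938]
orientation: [-0.001, 0.678, 0.735, -0.0]
force: [0.9, -0.5, 0.5]
grip_width: 0.0593
```

```bash
python3 go.py 0.60 -0.02 0.2
python3 - <<'E'
from h import *
for n in ("side","top"): cv2.imwrite(f"pics/{n}4.png",manip.snapshot(n)[:,:,::-1])
b=cv2.imread("pics/side4.png"); cv2.imwrite("pics/s4.png",cv2.resize(b[100:200,260:390],None,fx=6,fy=6,interpolation=cv2.INTER_CUBIC))
E
```

```text
8.75 [ 0.6086 -0.3192  0.1938] 0.059301046417141935
[ 0.9964  0.0512 -0.0202] [-0.0015 -0.0013  0.1602]
```

View pics/s4.png

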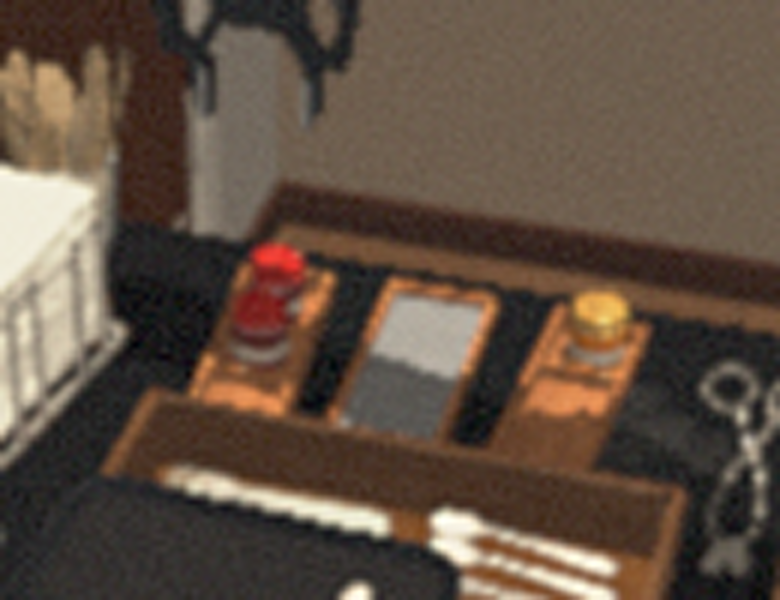

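The first jar stands in the middle jam bay (side ~303,153), shown jar undisturbed. Now the honey jar at top px (284,142); the only other gold lid is the shown one (466,222).

Call:
{"name": "arm_command", "arguments": {"plan": [[0.17, 0.01, -0.02, 0, 0, 0.16], [0.33, 0.02, -0.02, 0, 0, 0.16], [0.5, 0.03, -0.02, 0, 0, 0.16], [0.67, 0.04, -0.02, 0, 0, 0.16], [0.83, 0.05, -0.02, 0, 0, 0.16], [1, 0.051, -0.02, 0, 0, 0.16], [1, 0.051, -0.02, 0, 0, 0.16]]}}

```text
time_s: 9.55
tcp_pos: [0.5982, -0.0091, 0.1973]
orientation: [-0.003, 0.703, 0.711, 0.001]
force: [-0.9, 0.3, 0.5]
grip_width: 0.0599
```

```bash
python3 go.py 0.60 0.1065 0.2
```

```text
9.55 [ 0.5982 -0.0091  0.1973] 0.05989909350439858
[ 0.3851  0.0108 -0.0066] [-0.0063 -0.0119  0.0248]
```

Call:
{"name": "arm_command", "arguments": {"plan": [[0.17, 0.006, -0.005, 0, -0.005, 0], [0.3, 0.006, -0.005, 0, -0.005, 0], [0.36, 0.006, -0.005, 0, -0.005, 0], [0.36, 0.006, -0.005, 0, -0.005, 0], [0.36, 0.006, -0.005, 0, -0.005, 0], [0.36, 0.006, -0.005, 0, -0.005, 0]]}}

```text
time_s: 10.15
tcp_pos: [0.6013, 0.0868, 0.1985]
orientation: [-0.0, 0.708, 0.706, -0.002]
force: [0.8, -0.4, 0.2]
grip_width: 0.0598
```

```bash
python3 go.py 0.60 0.1065 0.0895
python3 - <<'E'
from h import *
for n in ("side","top"): cv2.imwrite(f"pics/{n}5.png",manip.snapshot(n)[:,:,::-1])
b=cv2.imread("pics/side5.png"); cv2.imwrite("pics/s5.png",cv2.resize(b[110:280,200:360],None,fx=4,fy=4,interpolation=cv2.INTER_CUBIC))
E
```

```text
10.15 [0.6013 0.0868 0.1985] 0.05978129346264347
[ 0.0664 -0.0034  0.3631] [-0.0065  0.0049 -0.0054]
```

View pics/s5.png

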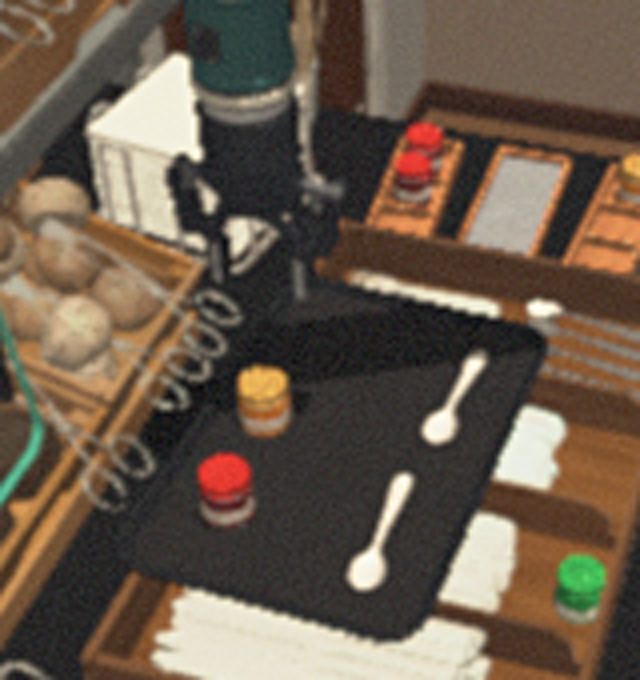

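Run:
```python
from h import *
b=cv2.imread("pics/side0.png");a=cv2.imread("pics/top0.png")
cv2.imwrite("pics/s6.png",np.vstack([cv2.resize(a[85:135,190:345],None,fx=5,fy=5,interpolation=cv2.INTER_CUBIC),cv2.resize(b[165:225,205:360],None,fx=5,fy=5,interpolation=cv2.INTER_CUBIC)]))
```

```text
(no output)
```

View pics/s6.png

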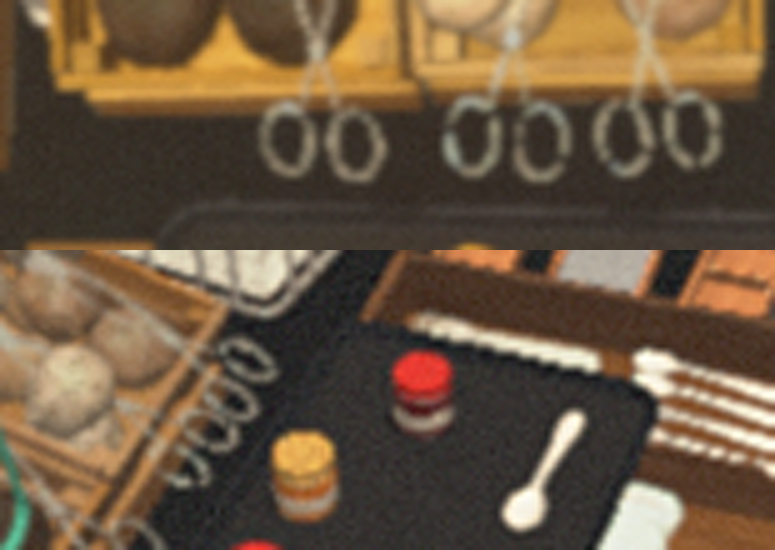

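Run:
```python
from h import *
for t,s in [((328.6,118),(259.5,190)),((314,119),(257,201)),((297,121),(248,211)),((284,120),(243,220))]:
  for z in (.06,.09,.12,.15,.18): print(z,ray("top",[t],z)[0,:2].round(3),ray("side",[s],z)[0,:2].round(3))
  print()
```

```text
0.06 [ 0.68  -0.014] [ 0.679 -0.02 ]
0.09 [ 0.671 -0.014] [0.663 0.012]
0.12 [ 0.662 -0.013] [0.647 0.044]
0.15 [ 0.654 -0.013] [0.631 0.076]
0.18 [ 0.645 -0.013] [0.615 0.108]

0.06 [0.678 0.028] [0.664 0.038]
0.09 [0.669 0.027] [0.649 0.068]
0.12 [0.66  0.026] [0.633 0.098]
0.15 [0.652 0.025] [0.618 0.128]
0.18 [0.643 0.024] [0.602 0.158]

0.06 [0.673 0.076] [0.674 0.094]
0.09 [0.664 0.074] [0.658 0.123]
0.12 [0.656 0.071] [0.642 0.151]
0.15 [0.648 0.069] [0.626 0.179]
0.18 [0.639 0.067] [0.611 0.207]

0.06 [0.677 0.113] [0.672 0.14 ]
0.09 [0.668 0.11 ] [0.656 0.166]
0.12 [0.659 0.106] [0.64  0.193]
0.15 [0.651 0.103] [0.625 0.219]
0.18 [0.642 0.099] [0.609 0.246]
```

Tong rings hang at z≈0.06, x≈0.675: clear of the gripper. Descend.

Call:
{"name": "arm_command", "arguments": {"plan": [[0.066, -0.003, 0, -0.006, 0.005, -0.005], [0.066, -0.003, 0.1, -0.006, 0.005, -0.005], [0.066, -0.003, 0.2, -0.006, 0.005, -0.005], [0.066, -0.003, 0.3, -0.006, 0.005, -0.005], [0.066, -0.003, 0.36, -0.006, 0.005, -0.005], [0.066, -0.003, 0.36, -0.006, 0.005, -0.005], [0.066, -0.003, 0.36, -0.006, 0.005, -0.005]]}}

```text
time_s: 10.95
tcp_pos: [0.6003, 0.1081, 0.0912]
orientation: [-0.0, 0.707, 0.708, 0.001]
force: [0.4, 1.0, 0.6]
grip_width: 0.0596
```

```bash
python3 go.py 0.60 0.1065 0.0895
```

```text
10.95 [0.6003 0.1081 0.0912] 0.059598426751229686
[-0.0055 -0.0012  0.0058] [ 0.0008 -0.0026  0.0027]
```

Call:
{"name": "arm_command", "arguments": {"plan": [[-0.003, -0.001, 0.004, 0, 0, 0], [-0.003, -0.001, 0.004, 0, 0, 0], [-0.003, -0.001, 0.004, 0, 0, 0], [-0.003, -0.001, 0.004, 0, 0, 0], [-0.003, -0.001, 0.004, 0, 0, 0], [-0.003, -0.001, 0.004, 0, 0, 0], [-0.003, -0.001, 0.004, 0, 0, 0]], "claw": 0.3}}

```text
time_s: 11.65
tcp_pos: [0.6009, 0.1077, 0.0913]
orientation: [0.001, 0.706, 0.708, 0.002]
force: [-0.5, -0.8, 6.5]
grip_width: 0.0391
```

Call:
{"name": "arm_command", "arguments": {"plan": [[0, 0, -0.05, 0, 0, 0], [0, 0, -0.1, 0, 0, 0], [0, 0, -0.2, 0, 0, 0], [0, 0, -0.3, 0, 0, 0], [0, 0, -0.4, 0, 0, 0], [0, 0, -0.4, 0, 0, 0]]}}

```text
time_s: 12.25
tcp_pos: [0.6022, 0.1089, 0.2157]
orientation: [0.002, 0.706, 0.708, 0.004]
force: [0.5, 0.1, -0.7]
grip_width: 0.0391
```

```bash
python3 go.py 0.52 -0.17 0.21 -0.03
python3 - <<'E'
from h import *
for n in ("side",): cv2.imwrite(f"pics/{n}7.png",manip.snapshot(n)[:,:,::-1])
b=cv2.imread("pics/side7.png"); cv2.imwrite("pics/s7.png",cv2.resize(b[110:280,200:360],None,fx=3,fy=3,interpolation=cv2.INTER_CUBIC))
E
```

```text
12.25 [0.6022 0.1089 0.2157] 0.039087501669150794
[-0.9291 -0.2765  0.0135] [ 0.0187 -0.0061  0.0654]
```

View pics/s7.png

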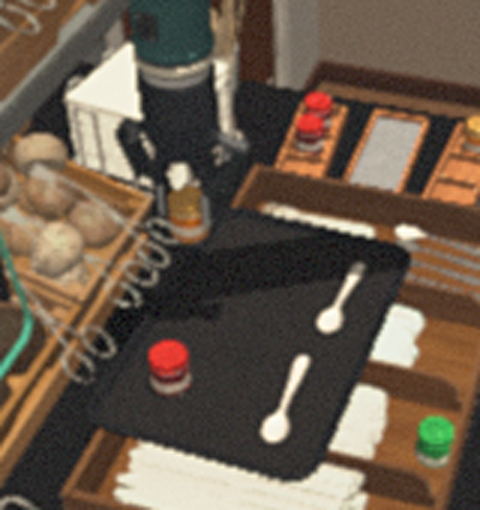

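Honey held. Carry it in two legs.

Call:
{"name": "arm_command", "arguments": {"plan": [[-0.15, -0.05, 0.013, 0.018, -0.006, 0.065], [-0.3, -0.09, 0.013, 0.018, -0.006, 0.065], [-0.45, -0.14, 0.013, 0.018, -0.006, 0.065], [-0.6, -0.18, 0.013, 0.018, -0.006, 0.065], [-0.75, -0.23, 0.013, 0.018, -0.006, 0.065], [-0.9, -0.277, 0.013, 0.018, -0.006, 0.065], [-0.93, -0.277, 0.013, 0.018, -0.006, 0.065]]}}

```text
time_s: 13.0
tcp_pos: [0.5138, -0.1782, 0.2045]
orientation: [-0.003, 0.721, 0.693, -0.006]
force: [0.2, -1.0, -1.2]
grip_width: 0.0389
```

```bash
python3 go.py 0.386 -0.328 0.2 -0.062
```

```text
13.0 [ 0.5138 -0.1782  0.2045] 0.03888331226180911
[-0.5156 -0.4057  0.0223] [-0.0246  0.0094  0.0455]
```

Call:
{"name": "arm_command", "arguments": {"plan": [[-0.12, -0.1, 0.01, -0.01, 0.005, 0.045], [-0.25, -0.2, 0.01, -0.01, 0.005, 0.045], [-0.38, -0.3, 0.01, -0.01, 0.005, 0.045], [-0.5, -0.39, 0.02, -0.01, 0.005, 0.045], [-0.52, -0.41, 0.02, -0.01, 0.005, 0.045], [-0.52, -0.41, 0.1, -0.01, 0.005, 0.045], [-0.52, -0.41, 0.2, -0.01, 0.005, 0.045], [-0.52, -0.41, 0.3, -0.01, 0.005, 0.045]]}}

```text
time_s: 13.8
tcp_pos: [0.3892, -0.323, 0.1159]
orientation: [-0.001, 0.725, 0.688, -0.001]
force: [0.1, -1.3, -1.5]
grip_width: 0.0387
```

```bash
python3 go.py 0.386 -0.328 0.07 -0.062
```

```text
13.8 [ 0.3892 -0.323   0.1159] 0.038715265289691866
[-0.0174 -0.0093  0.153 ] [-0.0063 -0.0017  0.0201]
```

Call:
{"name": "arm_command", "arguments": {"plan": [[-0.012, -0.006, 0.06, 0, 0, 0.018], [-0.012, -0.006, 0.12, 0, 0, 0.018], [-0.012, -0.006, 0.14, 0, 0, 0.018], [-0.012, -0.006, 0.14, 0, 0, 0.018], [-0.012, -0.006, 0.14, 0, 0, 0.018]]}}

```text
time_s: 14.3
tcp_pos: [0.3874, -0.327, 0.0754]
orientation: [-0.001, 0.728, 0.685, -0.001]
force: [1.1, -0.9, -0.3]
grip_width: 0.0391
```

```bash
python3 go.py 0.386 -0.328 0.029 -0.062
python3 - <<'E'
from h import *
for n in ("side","top"): cv2.imwrite(f"pics/{n}8.png",manip.snapshot(n)[:,:,::-1])
b=cv2.imread("pics/side8.png"); cv2.imwrite("pics/s8.png",cv2.resize(b[100:200,280:400],None,fx=5,fy=5,interpolation=cv2.INTER_CUBIC))
E
```

```text
14.3 [ 0.3874 -0.327   0.0754] 0.03905842576864858
[-0.0035 -0.0039  0.1545] [-0.0058 -0.0007  0.0024]
```

View pics/s8.png

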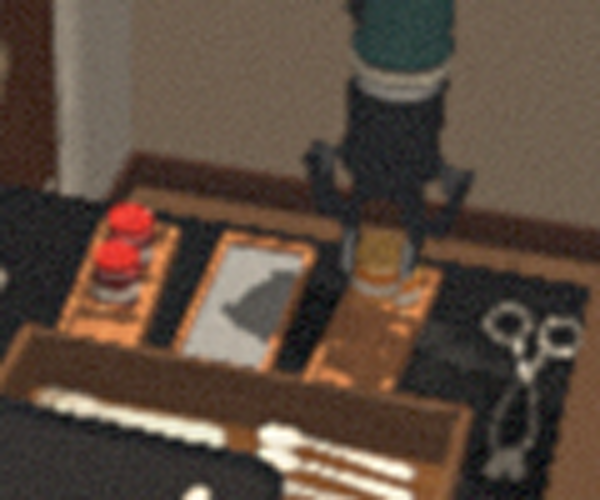

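Honey jar (side px ~356,152) above the middle honey bay.

Call:
{"name": "arm_command", "arguments": {"plan": [[-0.003, -0.004, 0.03, -0.005, 0, 0], [-0.003, -0.004, 0.06, -0.005, 0, 0], [-0.003, -0.004, 0.1, -0.005, 0, 0], [-0.003, -0.004, 0.13, -0.005, 0, 0], [-0.003, -0.004, 0.145, -0.005, 0, 0], [-0.003, -0.004, 0.15, -0.005, 0, 0], [-0.003, -0.004, 0.15, -0.005, 0, 0], [-0.003, -0.004, 0.15, -0.005, 0, 0]]}}

```text
time_s: 15.2
tcp_pos: [0.3855, -0.3282, 0.03]
orientation: [-0.0, 0.729, 0.685, -0.0]
force: [-0.6, -0.7, -0.1]
grip_width: 0.0388
```

```bash
python3 go.py 0.386 -0.328 0.028 -0.062
```

```text
15.2 [ 0.3855 -0.3282  0.03  ] 0.03879888485443172
[0.0008 0.0016 0.0068] [-0.0015 -0.0004  0.0011]
```

Call:
{"name": "arm_command", "arguments": {"plan": [[0, 0, 0.004, 0, 0, 0], [0, 0, 0.007, 0, 0, 0], [0, 0, 0.01, 0, 0, 0], [0, 0, 0.01, 0, 0, 0], [0, 0, 0.01, 0, 0, 0]]}}

```text
time_s: 15.7
tcp_pos: [0.3855, -0.3284, 0.0282]
orientation: [-0.0, 0.729, 0.685, -0.001]
force: [-3.5, 2.1, 12.0]
grip_width: 0.039
```

Contact with the floor; release and rise.

Call:
{"name": "arm_command", "arguments": {"plan": [[0, 0, -0.003, 0, 0, 0], [0, 0, -0.003, 0, 0, 0], [0, 0, -0.003, 0, 0, 0], [0, 0, -0.003, 0, 0, 0], [0, 0, -0.1, 0, 0, 0], [0, 0, -0.25, 0, 0, 0], [0, 0, -0.45, 0, 0, 0], [0, 0, -0.6, 0, 0, 0]], "claw": 0.7}}

```text
time_s: 16.5
tcp_pos: [0.3851, -0.3278, 0.2033]
orientation: [-0.001, 0.728, 0.685, -0.0]
force: [0.7, -1.4, 0.3]
grip_width: 0.0597
```

```bash
python3 go.py 0.592 0.2095 0.2
python3 - <<'E'
from h import *
for n in ("side","top"): cv2.imwrite(f"pics/{n}9.png",manip.snapshot(n)[:,:,::-1])
b=cv2.imread("pics/side9.png"); cv2.imwrite("pics/s9.png",cv2.resize(b[100:200,280:400],None,fx=5,fy=5,interpolation=cv2.INTER_CUBIC))
E
```

```text
16.5 [ 0.3851 -0.3278  0.2033] 0.059745133126219
[1.8299 0.5786 0.0125] [-0.0036 -0.0029 -0.1228]
```

View pics/s9.png

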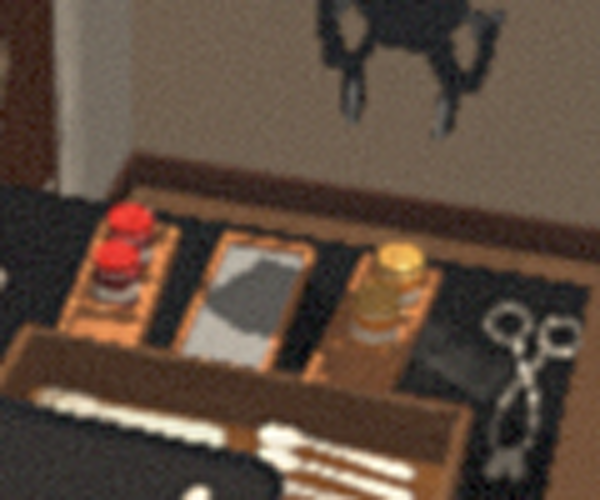

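Honey stands in the middle bay (side ~355,160). Now the left red jar (top px 246,146).

Call:
{"name": "arm_command", "arguments": {"plan": [[0.15, 0.05, 0, 0, 0, -0.123], [0.3, 0.1, 0.01, 0, 0, -0.123], [0.45, 0.15, 0.01, 0, 0, -0.123], [0.6, 0.2, 0.01, 0, 0, -0.123], [0.75, 0.25, 0.01, 0, 0, -0.123], [0.9, 0.3, 0.01, 0, 0, -0.123], [1, 0.35, 0.01, 0, 0, -0.123], [1, 0.35, 0.01, 0, 0, -0.123]]}}

```text
time_s: 17.4
tcp_pos: [0.5103, -0.0298, 0.1989]
orientation: [-0.001, 0.704, 0.71, 0.001]
force: [-0.5, -0.3, -0.6]
grip_width: 0.0601
```

```bash
python3 go.py 0.592 0.2095 0.2
```

```text
17.4 [ 0.5103 -0.0298  0.1989] 0.06011027452246298
[ 0.7953  0.2788 -0.001 ] [ 0.0007 -0.0068  0.016 ]
```

Call:
{"name": "arm_command", "arguments": {"plan": [[0.15, 0.06, 0, 0, -0.004, 0], [0.3, 0.11, 0, 0, -0.004, 0], [0.45, 0.17, 0, 0, -0.004, 0], [0.6, 0.22, 0, 0, -0.004, 0], [0.75, 0.27, 0, 0, -0.004, 0], [0.78, 0.272, 0, 0, -0.004, 0], [0.78, 0.272, 0, 0, -0.004, 0], [0.78, 0.272, 0, 0, -0.004, 0]]}}

```text
time_s: 18.2
tcp_pos: [0.5901, 0.1966, 0.1981]
orientation: [0.0, 0.708, 0.707, -0.002]
force: [0.2, -0.9, -0.7]
grip_width: 0.0599
```

```bash
python3 go.py 0.592 0.2095 0.0895
python3 - <<'E'
from h import *
for n in ("side",): cv2.imwrite(f"pics/{n}10.png",manip.snapshot(n)[:,:,::-1])
b=cv2.imread("pics/side10.png"); cv2.imwrite("pics/s10.png",cv2.resize(b[110:280,200:360],None,fx=3,fy=3,interpolation=cv2.INTER_CUBIC))
E
```

```text
18.2 [0.5901 0.1966 0.1981] 0.05985861484064723
[0.0443 0.0071 0.3619] [-0.0047  0.0067 -0.0032]
```

View pics/s10.png

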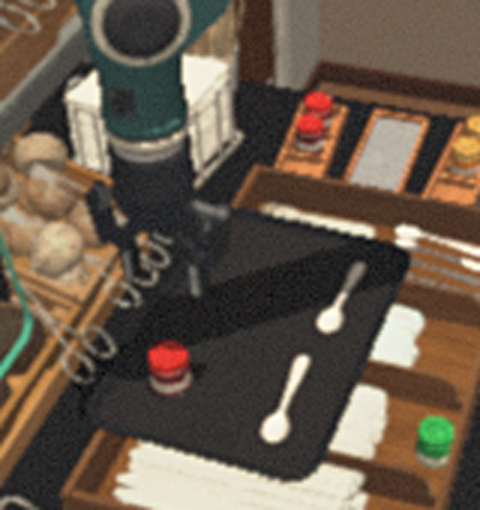

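The gripper is over the left red jar (side px ~256,233), tray otherwise unchanged.

Call:
{"name": "arm_command", "arguments": {"plan": [[0.042, 0.006, 0, -0.004, 0.006, -0.003], [0.042, 0.006, 0.1, -0.004, 0.006, -0.003], [0.042, 0.006, 0.2, -0.004, 0.006, -0.003], [0.042, 0.006, 0.3, -0.004, 0.006, -0.003], [0.042, 0.006, 0.36, -0.004, 0.006, -0.003], [0.042, 0.006, 0.36, -0.004, 0.006, -0.003], [0.042, 0.006, 0.36, -0.004, 0.006, -0.003]]}}

```text
time_s: 18.95
tcp_pos: [0.5924, 0.211, 0.0914]
orientation: [-0.0, 0.707, 0.707, 0.001]
force: [0.1, 0.8, 1.0]
grip_width: 0.0597
```

```bash
python3 go.py 0.592 0.2095 0.0895
```

```text
18.95 [0.5924 0.211  0.0914] 0.05972368567166217
[-0.0051 -0.0014  0.0062] [ 0.0026 -0.0037  0.0013]
```

Call:
{"name": "arm_command", "arguments": {"plan": [[-0.003, -0.001, 0.004, 0, 0, 0], [-0.003, -0.001, 0.004, 0, 0, 0], [-0.003, -0.001, 0.004, 0, 0, 0], [-0.003, -0.001, 0.004, 0, 0, 0], [-0.003, -0.001, 0.004, 0, 0, 0], [-0.003, -0.001, 0.004, 0, 0, 0], [-0.003, -0.001, 0.004, 0, 0, 0]], "claw": 0.3}}

```text
time_s: 19.65
tcp_pos: [0.5927, 0.2105, 0.0913]
orientation: [0.001, 0.707, 0.707, 0.002]
force: [-0.4, -1.4, 5.8]
grip_width: 0.0388
```

Call:
{"name": "arm_command", "arguments": {"plan": [[0, 0, -0.05, 0, 0, 0], [0, 0, -0.1, 0, 0, 0], [0, 0, -0.2, 0, 0, 0], [0, 0, -0.3, 0, 0, 0], [0, 0, -0.4, 0, 0, 0], [0, 0, -0.4, 0, 0, 0]]}}

```text
time_s: 20.25
tcp_pos: [0.594, 0.2117, 0.2158]
orientation: [0.002, 0.707, 0.708, 0.005]
force: [-0.5, 0.7, -1.6]
grip_width: 0.0388
```

```bash
python3 go.py 0.603 -0.07 0.21 0.04
```

```text
20.25 [0.594  0.2117 0.2158] 0.03884185372478633
[-0.9392  0.0282  0.0152] [ 0.0201 -0.0092 -0.0768]
```

Call:
{"name": "arm_command", "arguments": {"plan": [[-0.15, 0, 0.015, 0.02, -0.009, -0.077], [-0.3, 0.01, 0.015, 0.02, -0.009, -0.077], [-0.45, 0.02, 0.015, 0.02, -0.009, -0.077], [-0.6, 0.028, 0.015, 0.02, -0.009, -0.077], [-0.75, 0.028, 0.015, 0.02, -0.009, -0.077], [-0.9, 0.028, 0.015, 0.02, -0.009, -0.077], [-0.94, 0.028, 0.015, 0.02, -0.009, -0.077]]}}

```text
time_s: 20.95
tcp_pos: [0.5997, -0.0793, 0.2045]
orientation: [-0.001, 0.696, 0.718, -0.006]
force: [-0.1, -0.5, -1.8]
grip_width: 0.0391
```

```bash
python3 go.py 0.603 -0.259 0.2 0.087
```

```text
20.95 [ 0.5997 -0.0793  0.2045] 0.03909429935783146
[-0.5988 -0.0077  0.019 ] [-0.0207  0.0122 -0.1112]
```

Call:
{"name": "arm_command", "arguments": {"plan": [[-0.15, 0, 0.01, -0.01, 0.006, -0.1], [-0.3, -0.005, 0.01, -0.01, 0.006, -0.1], [-0.45, -0.005, 0.01, -0.01, 0.006, -0.1], [-0.6, -0.005, 0.01, -0.01, 0.006, -0.1], [-0.61, -0.005, 0.01, -0.01, 0.006, -0.1], [-0.61, -0.005, 0.1, -0.01, 0.006, -0.1], [-0.61, -0.005, 0.2, -0.01, 0.006, -0.1], [-0.61, -0.005, 0.3, -0.01, 0.006, -0.1]]}}

```text
time_s: 21.75
tcp_pos: [0.6055, -0.2544, 0.1147]
orientation: [-0.001, 0.675, 0.738, -0.001]
force: [-0.1, 0.1, -1.6]
grip_width: 0.0387
```

```bash
python3 go.py 0.603 -0.259 0.07 0.087
```

```text
21.75 [ 0.6055 -0.2544  0.1147] 0.0386913531967749
[-0.0146 -0.0092  0.1491] [-0.0069 -0.0014  0.0064]
```

Call:
{"name": "arm_command", "arguments": {"plan": [[-0.012, -0.007, 0.06, 0, 0, 0.006], [-0.012, -0.007, 0.12, 0, 0, 0.006], [-0.012, -0.007, 0.14, 0, 0, 0.006], [-0.012, -0.007, 0.14, 0, 0, 0.006], [-0.012, -0.007, 0.14, 0, 0, 0.006]]}}

```text
time_s: 22.25
tcp_pos: [0.6044, -0.2588, 0.0744]
orientation: [-0.001, 0.676, 0.737, -0.001]
force: [0.3, -0.5, -0.6]
grip_width: 0.0388
```

```bash
python3 go.py 0.603 -0.259 0.029 0.087
python3 - <<'E'
from h import *
for n in ("side","top"): cv2.imwrite(f"pics/{n}11.png",manip.snapshot(n)[:,:,::-1])
b=cv2.imread("pics/side11.png"); cv2.imwrite("pics/s11.png",cv2.resize(b[100:200,260:380],None,fx=5,fy=5,interpolation=cv2.INTER_CUBIC))
E
```

```text
22.25 [ 0.6044 -0.2588  0.0744] 0.038767169557181964
[-0.0002 -0.0044  0.1513] [-0.0049  0.0003  0.0004]
```

View pics/s11.png

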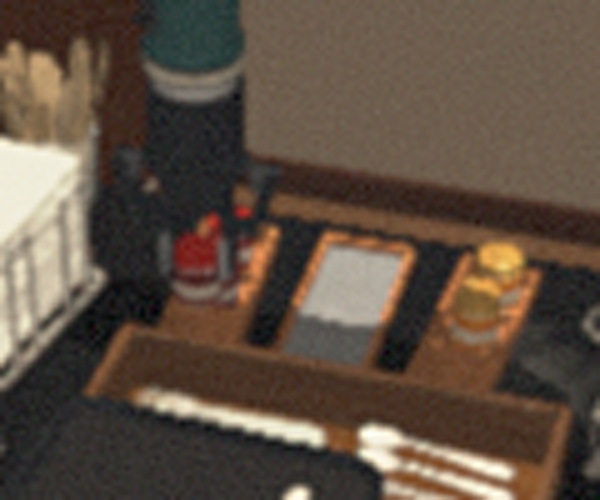

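The second jam jar (side ~299,153) is over the +60 bay.

Call:
{"name": "arm_command", "arguments": {"plan": [[-0.001, -0.004, 0.03, -0.004, 0, 0], [-0.001, -0.004, 0.06, -0.004, 0, 0], [-0.001, -0.004, 0.1, -0.004, 0, 0], [-0.001, -0.004, 0.13, -0.004, 0, 0], [-0.001, -0.004, 0.145, -0.004, 0, 0], [-0.001, -0.004, 0.15, -0.004, 0, 0], [-0.001, -0.004, 0.15, -0.004, 0, 0], [-0.001, -0.004, 0.15, -0.004, 0, 0]]}}

```text
time_s: 23.15
tcp_pos: [0.6018, -0.2591, 0.0284]
orientation: [-0.001, 0.676, 0.737, -0.001]
force: [-3.4, 0.7, 4.0]
grip_width: 0.0389
```

Call:
{"name": "arm_command", "arguments": {"plan": [[0, 0, 0.003, 0, 0, 0], [0, 0, 0.006, 0, 0, 0], [0, 0, 0.008, 0, 0, 0], [0, 0, 0.008, 0, 0, 0], [0, 0, 0.008, 0, 0, 0]]}}

```text
time_s: 23.65
tcp_pos: [0.6018, -0.2592, 0.0283]
orientation: [-0.001, 0.676, 0.737, -0.001]
force: [-9.2, 1.9, 19.1]
grip_width: 0.0384
```

Call:
{"name": "arm_command", "arguments": {"plan": [[0, 0, -0.006, 0, 0, 0], [0, 0, -0.006, 0, 0, 0]]}}

```text
time_s: 23.85
tcp_pos: [0.6028, -0.2595, 0.0284]
orientation: [-0.0, 0.676, 0.737, -0.0]
force: [-2.1, 0.9, 6.5]
grip_width: 0.0387
```

Call:
{"name": "arm_command", "arguments": {"plan": [[0, 0, 0, 0, 0, 0], [0, 0, 0, 0, 0, 0], [0, 0, 0, 0, 0, 0], [0, 0, 0, 0, 0, 0], [0, 0, -0.1, 0, 0, 0], [0, 0, -0.25, 0, 0, 0], [0, 0, -0.45, 0, 0, 0], [0, 0, -0.6, 0, 0, 0]], "claw": 0.7}}

```text
time_s: 24.65
tcp_pos: [0.6022, -0.2591, 0.2041]
orientation: [-0.001, 0.676, 0.737, -0.001]
force: [1.4, -1.2, 0.7]
grip_width: 0.0598
```

```bash
python3 go.py 0.458 0.0285 0.2 -0.06
python3 - <<'E'
from h import *
for n in ("side","top"): cv2.imwrite(f"pics/{n}12.png",manip.snapshot(n)[:,:,::-1])
b=cv2.imread("pics/side12.png"); cv2.imwrite("pics/s12.png",cv2.resize(b[100:200,260:380],None,fx=5,fy=5,interpolation=cv2.INTER_CUBIC))
E
```

```text
24.65 [ 0.6022 -0.2591  0.2041] 0.059751340559741614
[ 0.9967 -0.3953  0.0159] [-0.0056 -0.0018  0.2943]
```

View pics/s12.png

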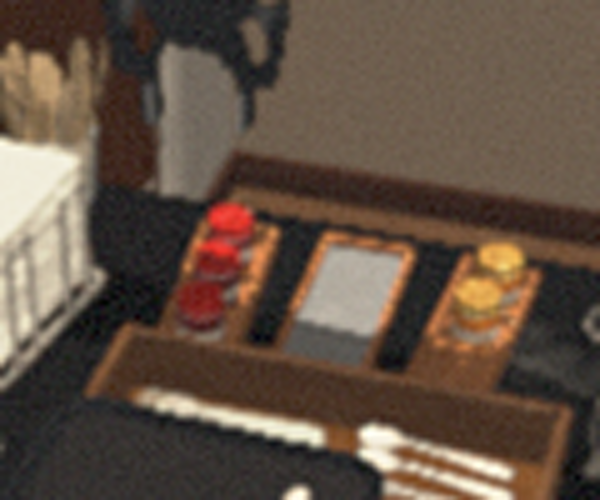

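All three red and two gold lids stand in bays. Next, right spoon at (0.458, 0.029) (top px 314,196; the drawer spoons at ~(370,224) are not meant).

Call:
{"name": "arm_command", "arguments": {"plan": [[0.15, -0.06, 0.01, 0, 0, 0.29], [0.3, -0.12, 0.01, 0, 0, 0.29], [0.45, -0.18, 0.01, 0, 0, 0.29], [0.6, -0.24, 0.01, 0, 0, 0.29], [0.75, -0.3, 0.01, 0, 0, 0.29], [0.9, -0.36, 0.01, 0, 0, 0.29], [0.99, -0.395, 0.01, 0, 0, 0.29], [0.99, -0.395, 0.01, 0, 0, 0.29]], "claw": 0.35}}

```text
time_s: 25.55
tcp_pos: [0.4567, 0.0302, 0.2001]
orientation: [-0.001, 0.725, 0.689, -0.001]
force: [-0.3, -1.0, -0.2]
grip_width: 0.03
```

```bash
python3 go.py 0.458 0.0287 0.11 -0.06
```

```text
25.55 [0.4567 0.0302 0.2001] 0.029950299789637046
[-0.0051  0.0055  0.3003] [-0.0052 -0.001   0.0185]
```

Call:
{"name": "arm_command", "arguments": {"plan": [[-0.005, 0.005, 0.1, -0.005, 0, 0.018], [-0.005, 0.005, 0.2, -0.005, 0, 0.018], [-0.005, 0.005, 0.3, -0.005, 0, 0.018], [-0.005, 0.005, 0.3, -0.005, 0, 0.018], [-0.005, 0.005, 0.3, -0.005, 0, 0.018], [-0.005, 0.005, 0.3, -0.005, 0, 0.018]]}}

```text
time_s: 26.15
tcp_pos: [0.4611, 0.0247, 0.1113]
orientation: [0.001, 0.731, 0.683, 0.001]
force: [1.1, -0.2, 0.7]
grip_width: 0.0301
```

```bash
python3 go.py 0.458 0.0287 0.071 -0.06
python3 - <<'E'
from h import *
for n in ("side","top"): cv2.imwrite(f"pics/{n}13.png",manip.snapshot(n)[:,:,::-1])
b=cv2.imread("pics/side13.png"); cv2.imwrite("pics/s13.png",cv2.resize(b[150:270,250:370],None,fx=5,fy=5,interpolation=cv2.INTER_CUBIC))
E
```

```text
26.15 [0.4611 0.0247 0.1113] 0.030097136152748224
[ 0.0127 -0.0114  0.1343] [ 0.0051 -0.0008 -0.0149]
```

View pics/s13.png

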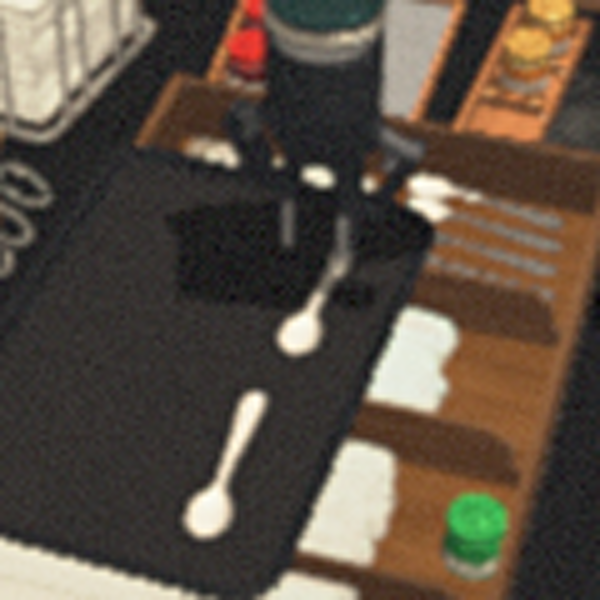

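The fingers straddle the handle (side px ~314,205).

Call:
{"name": "arm_command", "arguments": {"plan": [[0.008, -0.008, 0.04, 0.004, 0, -0.01], [0.008, -0.008, 0.08, 0.004, 0, -0.01], [0.008, -0.008, 0.11, 0.004, 0, -0.01], [0.008, -0.008, 0.12, 0.004, 0, -0.01], [0.008, -0.008, 0.125, 0.004, 0, -0.01], [0.008, -0.008, 0.125, 0.004, 0, -0.01], [0.008, -0.008, 0.125, 0.004, 0, -0.01]]}}

```text
time_s: 26.95
tcp_pos: [0.4579, 0.0274, 0.0727]
orientation: [-0.001, 0.729, 0.685, -0.0]
force: [0.4, 0.8, 1.2]
grip_width: 0.0298
```

```bash
python3 go.py 0.458 0.0287 0.071 -0.06
```

```text
26.95 [0.4579 0.0274 0.0727] 0.02980484005846427
[0.0045 0.0002 0.0058] [-0.0027 -0.0005 -0.0041]
```

Call:
{"name": "arm_command", "arguments": {"plan": [[0.003, 0, 0.005, 0, 0, 0], [0.003, 0, 0.005, 0, 0, 0], [0.003, 0, 0.005, 0, 0, 0], [0.003, 0, 0.005, 0, 0, 0], [0.003, 0, 0.005, 0, 0, 0], [0.003, 0, 0.005, 0, 0, 0]], "claw": 0, "grip_force": 30}}

```text
time_s: 27.55
tcp_pos: [0.4578, 0.0283, 0.0712]
orientation: [-0.001, 0.729, 0.685, -0.0]
force: [-0.1, 1.6, 1.2]
grip_width: 0.0068
```

Call:
{"name": "arm_command", "arguments": {"plan": [[0, 0, 0, 0, 0, 0], [0, 0, -0.05, 0, 0, 0], [0, 0, -0.1, 0, 0, 0], [0, 0, -0.2, 0, 0, 0], [0, 0, -0.3, 0, 0, 0], [0, 0, -0.4, 0, 0, 0], [0, 0, -0.4, 0, 0, 0]]}}

```text
time_s: 28.25
tcp_pos: [0.4602, 0.0283, 0.1945]
orientation: [0.002, 0.729, 0.685, 0.002]
force: [0.7, 0.1, 0.7]
grip_width: 0.0066
```

```bash
python3 go.py 0.516 -0.34 0.2 0
python3 - <<'E'
from h import *
for n in ("side","top"): cv2.imwrite(f"pics/{n}14.png",manip.snapshot(n)[:,:,::-1])
b=cv2.imread("pics/side14.png"); cv2.imwrite("pics/s14.png",cv2.resize(b[120:270,250:370],None,fx=4,fy=4,interpolation=cv2.INTER_CUBIC))
E
```

```text
28.25 [0.4602 0.0283 0.1945] 0.006591422922954583
[-1.2137  0.2622 -0.017 ] [ 0.0106  0.0005 -0.1248]
```

View pics/s14.png

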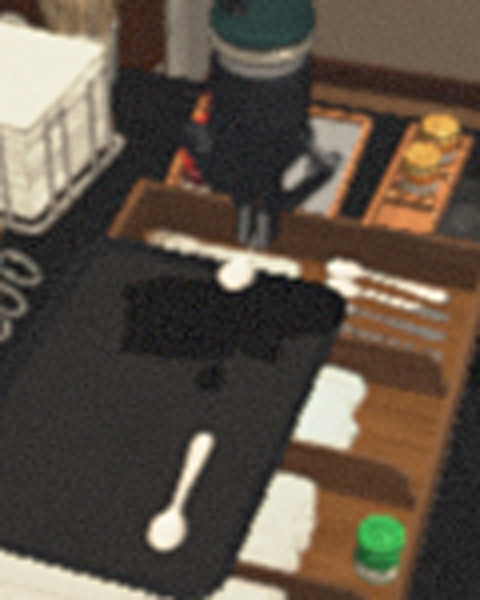

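Spoon is in the grip, level (bowl at side ~309,188).

Call:
{"name": "arm_command", "arguments": {"plan": [[-0.15, 0.03, -0.017, 0.01, 0, -0.14], [-0.3, 0.06, -0.017, 0.01, 0, -0.14], [-0.45, 0.09, -0.017, 0.01, 0, -0.14], [-0.6, 0.12, -0.017, 0.01, 0, -0.14], [-0.75, 0.16, -0.017, 0.01, 0, -0.14], [-0.9, 0.2, -0.017, 0.01, 0, -0.14], [-1, 0.22, -0.017, 0.01, 0, -0.14], [-1, 0.24, -0.017, 0.01, 0, -0.14]]}}

```text
time_s: 29.15
tcp_pos: [0.5089, -0.2814, 0.1934]
orientation: [-0.004, 0.707, 0.707, -0.004]
force: [0.1, -0.1, 0.4]
grip_width: 0.0066
```

```bash
python3 go.py 0.516 -0.34 0.1 0.013
```

```text
29.15 [ 0.5089 -0.2814  0.1934] 0.006590010606240032
[-0.1954  0.0269  0.311 ] [-0.0213 -0.0001 -0.0266]
```

Call:
{"name": "arm_command", "arguments": {"plan": [[-0.1, 0.02, 0, -0.01, 0, -0.015], [-0.19, 0.022, 0, -0.01, 0, -0.015], [-0.19, 0.022, 0.1, -0.01, 0, -0.015], [-0.19, 0.022, 0.2, -0.01, 0, -0.015], [-0.19, 0.022, 0.3, -0.01, 0, -0.015], [-0.19, 0.022, 0.3, -0.01, 0, -0.015], [-0.19, 0.022, 0.3, -0.01, 0, -0.015]]}}

```text
time_s: 29.85
tcp_pos: [0.5174, -0.3314, 0.1051]
orientation: [-0.002, 0.701, 0.713, -0.0]
force: [-0.1, -0.2, 0.3]
grip_width: 0.0063
```

```bash
python3 go.py 0.516 -0.34 0.019 0.013
python3 - <<'E'
from h import *
for n in ("side","top"): cv2.imwrite(f"pics/{n}15.png",manip.snapshot(n)[:,:,::-1])
b=cv2.imread("pics/side15.png"); cv2.imwrite("pics/s15.png",cv2.resize(b[100:200,270:390],None,fx=5,fy=5,interpolation=cv2.INTER_CUBIC))
E
```

```text
29.85 [ 0.5174 -0.3314  0.1051] 0.006314875576832616
[-0.0292 -0.0041  0.2869] [-0.0071 -0.0047  0.0071]
```

View pics/s15.png

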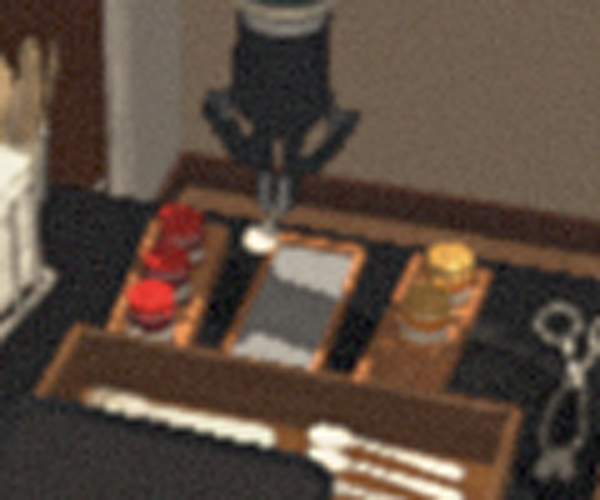

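Spoon (bowl at side ~322,148) is above the tray's left half; lower.

Call:
{"name": "arm_command", "arguments": {"plan": [[-0.025, -0.004, 0.05, -0.006, -0.004, 0.006], [-0.025, -0.004, 0.12, -0.006, -0.004, 0.006], [-0.025, -0.004, 0.19, -0.006, -0.004, 0.006], [-0.025, -0.004, 0.24, -0.006, -0.004, 0.006], [-0.025, -0.004, 0.27, -0.006, -0.004, 0.006], [-0.025, -0.004, 0.28, -0.006, -0.004, 0.006], [-0.025, -0.004, 0.28, -0.006, -0.004, 0.006], [-0.025, -0.004, 0.28, -0.006, -0.004, 0.006]]}}

```text
time_s: 30.75
tcp_pos: [0.517, -0.3404, 0.0227]
orientation: [0.002, 0.703, 0.712, 0.0]
force: [0.9, -0.1, 0.5]
grip_width: 0.0061
```

```bash
python3 go.py 0.516 -0.34 0.017 0.013
```

```text
30.75 [ 0.517  -0.3404  0.0227] 0.006128320080251978
[ 0.0015 -0.0034  0.0191] [ 0.0052  0.0046 -0.001 ]
```

Call:
{"name": "arm_command", "arguments": {"plan": [[0, -0.003, 0.01, 0.004, 0.004, 0], [0, -0.003, 0.017, 0.004, 0.004, 0], [0, -0.003, 0.017, 0.004, 0.004, 0], [0, -0.003, 0.017, 0.004, 0.004, 0]]}}

```text
time_s: 31.15
tcp_pos: [0.5155, -0.3402, 0.0169]
orientation: [-0.0, 0.703, 0.711, -0.0]
force: [0.0, 0.5, -1.1]
grip_width: 0.0067
```

Call:
{"name": "arm_command", "arguments": {"plan": [[0, 0, 0, 0, 0, 0], [0, 0, 0, 0, 0, 0], [0, 0, 0, 0, 0, 0], [0, 0, 0, 0, 0, 0], [0, 0, -0.1, 0, 0, 0], [0, 0, -0.25, 0, 0, 0], [0, 0, -0.45, 0, 0, 0], [0, 0, -0.6, 0, 0, 0]], "claw": 0.3}}

```text
time_s: 31.95
tcp_pos: [0.5153, -0.3399, 0.1935]
orientation: [-0.001, 0.703, 0.712, -0.0]
force: [1.6, -1.4, -0.7]
grip_width: 0.0259
```

```bash
python3 go.py 0.47 0.193 0.2 0.04
python3 - <<'E'
from h import *
for n in ("side","top"): cv2.imwrite(f"pics/{n}16.png",manip.snapshot(n)[:,:,::-1])
b=cv2.imread("pics/side16.png");a=cv2.imread("pics/top16.png"); cv2.imwrite("pics/s16.png",np.hstack([cv2.resize(b[120:220,280:360],None,fx=5,fy=5,interpolation=cv2.INTER_CUBIC),cv2.resize(a[130:230,400:480],None,fx=5,fy=5,interpolation=cv2.INTER_CUBIC)]))
E
```

```text
31.95 [ 0.5153 -0.3399  0.1935] 0.02587502695583344
[ 1.7781 -0.1285 -0.0198] [-0.0023 -0.0022 -0.0548]
```

View pics/s16.png

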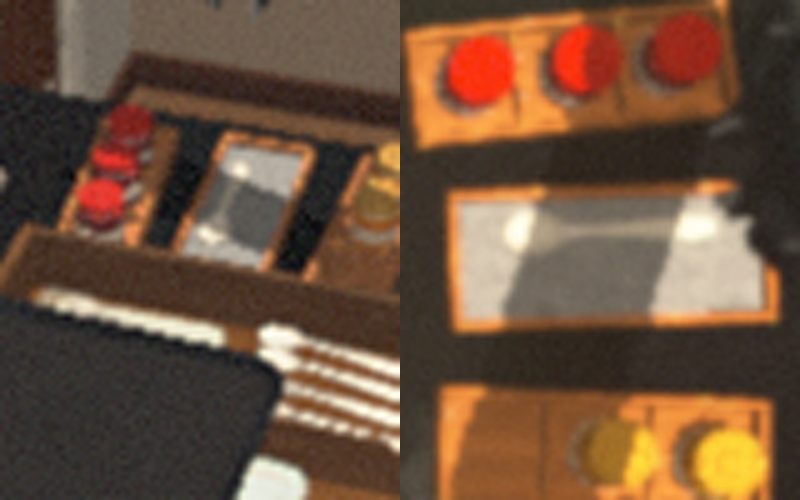

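The first spoon lies lengthwise in the upper half of the felt tray (top px ~502–544, 176). Now the left spoon.

Call:
{"name": "arm_command", "arguments": {"plan": [[0.15, -0.01, -0.02, 0, 0, -0.055], [0.3, -0.02, -0.02, 0, 0, -0.055], [0.45, -0.04, -0.02, 0, 0, -0.055], [0.6, -0.05, -0.02, 0, 0, -0.055], [0.75, -0.06, -0.02, 0, 0, -0.055], [0.9, -0.07, -0.02, 0, 0, -0.055], [1, -0.08, -0.02, 0, 0, -0.055], [1, -0.08, -0.02, 0, 0, -0.055]], "claw": 0.35}}

```text
time_s: 32.85
tcp_pos: [0.4873, -0.0355, 0.1982]
orientation: [-0.001, 0.69, 0.724, 0.0]
force: [-1.6, -0.6, -0.5]
grip_width: 0.0301
```

```bash
python3 go.py 0.4702 0.1927 0.2 0.04
```

```text
32.85 [ 0.4873 -0.0355  0.1982] 0.030092061006158556
[ 0.7627 -0.0203 -0.0048] [-0.0007 -0.0036  0.016 ]
```

Call:
{"name": "arm_command", "arguments": {"plan": [[0.15, -0.01, 0, 0, 0, 0.016], [0.3, -0.015, 0, 0, 0, 0.016], [0.45, -0.02, 0, 0, 0, 0.016], [0.6, -0.02, 0, 0, 0, 0.016], [0.74, -0.02, 0, 0, 0, 0.016], [0.75, -0.02, 0.1, 0, 0, 0.016], [0.75, -0.02, 0.2, 0, 0, 0.016], [0.75, -0.02, 0.26, 0, 0, 0.016]]}}

```text
time_s: 33.65
tcp_pos: [0.4722, 0.1831, 0.1178]
orientation: [-0.001, 0.696, 0.718, -0.001]
force: [0.2, 0.2, 0.1]
grip_width: 0.0297
```

```bash
python3 go.py 0.4702 0.1927 0.1 0.04
```

```text
33.65 [0.4722 0.1831 0.1178] 0.029721769525426985
[ 0.0322 -0.0054  0.0594] [-0.0062  0.0013 -0.0161]
```

Call:
{"name": "arm_command", "arguments": {"plan": [[0.025, -0.004, 0.03, -0.005, 0, -0.015], [0.025, -0.004, 0.05, -0.005, 0, -0.015], [0.025, -0.004, 0.05, -0.005, 0, -0.015], [0.025, -0.004, 0.05, -0.005, 0, -0.015], [0.025, -0.004, 0.05, -0.005, 0, -0.015]]}}

```text
time_s: 34.15
tcp_pos: [0.4721, 0.1916, 0.106]
orientation: [0.001, 0.693, 0.721, 0.002]
force: [-0.6, -0.2, -0.3]
grip_width: 0.0299
```

```bash
python3 go.py 0.4702 0.1927 0.071 0.04
python3 - <<'E'
from h import *
for n in ("side","top"): cv2.imwrite(f"pics/{n}17.png",manip.snapshot(n)[:,:,::-1])
b=cv2.imread("pics/side17.png"); cv2.imwrite("pics/s17.png",cv2.resize(b[150:270,240:360],None,fx=5,fy=5,interpolation=cv2.INTER_CUBIC))
E
```

```text
34.15 [0.4721 0.1916 0.106 ] 0.02991774682714396
[ 0.0039 -0.0066  0.1166] [ 0.0071 -0.0017 -0.002 ]
```

View pics/s17.png

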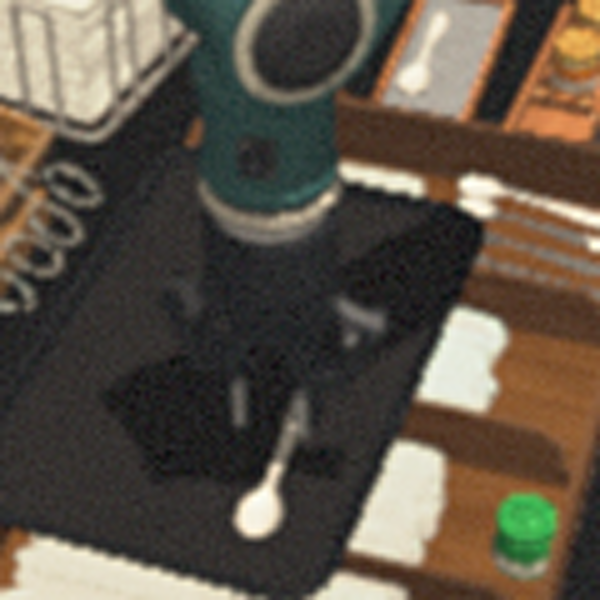

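Fingers straddle the second handle (side ~298,232).

Call:
{"name": "arm_command", "arguments": {"plan": [[0.003, -0.005, 0.04, 0.004, 0, -0.002], [0.003, -0.005, 0.08, 0.004, 0, -0.002], [0.003, -0.005, 0.1, 0.004, 0, -0.002], [0.003, -0.005, 0.11, 0.004, 0, -0.002], [0.003, -0.005, 0.11, 0.004, 0, -0.002], [0.003, -0.005, 0.11, 0.004, 0, -0.002], [0.003, -0.005, 0.11, 0.004, 0, -0.002]]}}

```text
time_s: 34.95
tcp_pos: [0.4702, 0.1926, 0.0724]
orientation: [-0.0, 0.693, 0.721, 0.0]
force: [0.8, 0.3, -0.7]
grip_width: 0.0301
```

```bash
python3 go.py 0.4702 0.1927 0.071 0.04
```

```text
34.95 [0.4702 0.1926 0.0724] 0.030129185220019884
[0.0002 0.0001 0.0047] [ 0.0008 -0.0016  0.001 ]
```

Call:
{"name": "arm_command", "arguments": {"plan": [[0, 0, 0.004, 0, 0, 0], [0, 0, 0.004, 0, 0, 0], [0, 0, 0.004, 0, 0, 0], [0, 0, 0.004, 0, 0, 0], [0, 0, 0.004, 0, 0, 0], [0, 0, 0.004, 0, 0, 0]], "claw": 0}}

```text
time_s: 35.55
tcp_pos: [0.47, 0.1924, 0.0711]
orientation: [-0.0, 0.693, 0.721, 0.0]
force: [-0.2, -0.1, 2.1]
grip_width: 0.0065
```

Call:
{"name": "arm_command", "arguments": {"plan": [[0, 0, 0, 0, 0, 0], [0, 0, -0.05, 0, 0, 0], [0, 0, -0.1, 0, 0, 0], [0, 0, -0.2, 0, 0, 0], [0, 0, -0.3, 0, 0, 0], [0, 0, -0.4, 0, 0, 0], [0, 0, -0.4, 0, 0, 0]]}}

```text
time_s: 36.25
tcp_pos: [0.4724, 0.1939, 0.1961]
orientation: [0.002, 0.693, 0.721, 0.004]
force: [-0.4, 0.1, -1.0]
grip_width: 0.0061
```

```bash
python3 go.py 0.478 -0.08 0.2 0.03
```

```text
36.25 [0.4724 0.1939 0.1961] 0.0061144775992799496
[-0.9131 -0.0182 -0.0158] [ 0.017  -0.0057  0.0212]
```

Call:
{"name": "arm_command", "arguments": {"plan": [[-0.15, 0, -0.016, 0.017, -0.005, 0.021], [-0.3, -0.01, -0.016, 0.017, -0.005, 0.021], [-0.45, -0.018, -0.016, 0.017, -0.005, 0.021], [-0.6, -0.018, -0.016, 0.017, -0.005, 0.021], [-0.75, -0.018, -0.016, 0.017, -0.005, 0.021], [-0.9, -0.018, -0.016, 0.017, -0.005, 0.021], [-0.91, -0.018, -0.016, 0.017, -0.005, 0.021]]}}

```text
time_s: 36.95
tcp_pos: [0.4751, -0.0872, 0.1957]
orientation: [-0.002, 0.7, 0.714, -0.005]
force: [0.2, 0.5, -0.1]
grip_width: 0.0065
```

```bash
python3 go.py 0.484 -0.34 0.2 0.013
```

```text
36.95 [ 0.4751 -0.0872  0.1957] 0.006450860148243776
[-0.8433  0.0124 -0.0107] [-0.018   0.0091  0.0147]
```

Call:
{"name": "arm_command", "arguments": {"plan": [[-0.15, 0, -0.02, -0.008, 0.005, 0.012], [-0.3, 0.01, -0.02, -0.008, 0.005, 0.012], [-0.45, 0.01, -0.02, -0.008, 0.005, 0.012], [-0.6, 0.012, -0.02, -0.008, 0.005, 0.012], [-0.75, 0.012, -0.02, -0.008, 0.005, 0.012], [-0.85, 0.012, -0.02, -0.008, 0.005, 0.012], [-0.85, 0.012, 0.1, -0.008, 0.005, 0.012], [-0.85, 0.012, 0.2, -0.008, 0.005, 0.012]]}}

```text
time_s: 37.75
tcp_pos: [0.4864, -0.3363, 0.1356]
orientation: [-0.001, 0.699, 0.715, -0.001]
force: [0.1, 1.3, -0.5]
grip_width: 0.0064
```

```bash
python3 go.py 0.484 -0.34 0.06 0.013
python3 - <<'E'
from h import *
for n in ("side","top"): cv2.imwrite(f"pics/{n}18.png",manip.snapshot(n)[:,:,::-1])
b=cv2.imread("pics/side18.png"); cv2.imwrite("pics/s18.png",cv2.resize(b[90:200,270:390],None,fx=5,fy=5,interpolation=cv2.INTER_CUBIC))
E
```

```text
37.75 [ 0.4864 -0.3363  0.1356] 0.006367083189815398
[-0.012  -0.0073  0.2522] [-0.0068 -0.0001  0.0178]
```

View pics/s18.png

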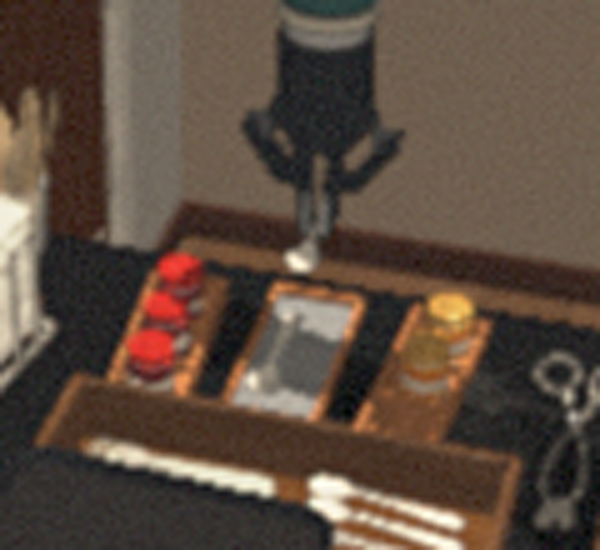

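Second spoon held above the tray's free half (side ~330,141).

Call:
{"name": "arm_command", "arguments": {"plan": [[-0.01, -0.006, 0.1, -0.006, 0, 0.016], [-0.01, -0.006, 0.2, -0.006, 0, 0.016], [-0.01, -0.006, 0.25, -0.006, 0, 0.016], [-0.01, -0.006, 0.3, -0.006, 0, 0.016], [-0.01, -0.006, 0.34, -0.006, 0, 0.016], [-0.01, -0.006, 0.36, -0.006, 0, 0.016], [-0.01, -0.006, 0.36, -0.006, 0, 0.016], [-0.01, -0.006, 0.36, -0.006, 0, 0.016]]}}

```text
time_s: 38.65
tcp_pos: [0.4846, -0.3387, 0.0287]
orientation: [-0.0, 0.701, 0.713, -0.0]
force: [0.5, -0.2, 0.3]
grip_width: 0.0065
```

```bash
python3 go.py 0.484 -0.34 0.018 0.013
```

```text
38.65 [ 0.4846 -0.3387  0.0287] 0.006465737559733753
[-0.0042 -0.0021  0.0357] [-0.0016  0.0002  0.006 ]
```

Call:
{"name": "arm_command", "arguments": {"plan": [[-0.003, -0.002, 0.015, 0, 0, 0.004], [-0.003, -0.002, 0.03, 0, 0, 0.004], [-0.003, -0.002, 0.036, 0, 0, 0.004], [-0.003, -0.002, 0.036, 0, 0, 0.004], [-0.003, -0.002, 0.036, 0, 0, 0.004]]}}

```text
time_s: 39.15
tcp_pos: [0.4835, -0.3394, 0.0173]
orientation: [-0.001, 0.702, 0.712, -0.0]
force: [0.4, 0.6, 0.4]
grip_width: 0.0062
```

Call:
{"name": "arm_command", "arguments": {"plan": [[0, 0, 0, 0, 0, 0], [0, 0, 0, 0, 0, 0], [0, 0, 0, 0, 0, 0], [0, 0, 0, 0, 0, 0], [0, 0, -0.1, 0, 0, 0], [0, 0, -0.25, 0, 0, 0], [0, 0, -0.45, 0, 0, 0], [0, 0, -0.6, 0, 0, 0]], "claw": 0.25}}

```text
time_s: 39.95
tcp_pos: [0.4834, -0.3392, 0.1939]
orientation: [-0.001, 0.702, 0.712, -0.0]
force: [0.6, 0.1, 0.7]
grip_width: 0.0211
```

Call:
{"name": "arm_command", "arguments": {"plan": [[0.2, -0.05, 0, 0, 0, 0], [0.4, -0.1, 0, 0, 0, 0], [0.6, -0.1, 0, 0, 0, 0], [0.8, -0.1, 0, 0, 0, 0], [1, -0.1, 0, 0, 0, 0], [1, -0.1, 0, 0, 0, 0], [1, -0.1, 0, 0, 0, 0], [1, -0.1, 0, 0, 0, 0]]}}

```text
time_s: 40.75
tcp_pos: [0.4496, -0.0388, 0.1928]
orientation: [-0.0, 0.701, 0.713, -0.0]
force: [-0.6, -1.3, 0.6]
grip_width: 0.0212
```

Run:
```python
from h import *
for n in ("side","top"): cv2.imwrite(f"pics/{n}19.png",manip.snapshot(n)[:,:,::-1])
b=cv2.imread("pics/side19.png");a=cv2.imread("pics/top19.png"); cv2.imwrite("pics/s19.png",np.hstack([cv2.resize(b[120:220,280:370],None,fx=4.5,fy=4.5,interpolation=cv2.INTER_CUBIC),cv2.resize(a[130:230,400:480],None,fx=4.5,fy=4.5,interpolation=cv2.INTER_CUBIC)]))
for nm,lo,hi,roi in [("red",(0,150,120),(6,255,255),(400,125,480,165)),("gold",(20,130,130),(32,255,255),(400,200,490,240))]:
    k="jam" if nm=="red" else "honey"; x,y,t,_,_=BOX[k]
    for P in blobs(a,lo,hi,roi):
        m=P.mean(0); w=ray("top",[m],.054)[0,:2]; d=w-[x-.001,y+.001]
        print(nm,m,len(P)/16,w,"in box",np.cos(t)*d[0]+np.sin(t)*d[1],-np.sin(t)*d[0]+np.cos(t)*d[1])
```

```text
red [456.16348 139.5055 ] 164.875 [ 0.61181284 -0.37196715] in box -0.0008039108863199048 -0.053098117056372296
red [436.20386 141.77408] 155.125 [ 0.60643291 -0.31570018] in box -0.0012744417615501813 0.00342350867985818
red [415.16165 144.01349] 148.8125 [ 0.6012032  -0.25638441] in box -0.0013304075274611091 0.06296935115976626
gold [444.37097 220.22171] 158.5 [ 0.38543328 -0.32957302] in box -0.0004991414922301345 -0.0011060751560884859
gold [465.68655 222.22446] 150.8125 [ 0.37890662 -0.38815247] in box -0.003383663739293788 -0.05997735883871201
```

View pics/s19.png

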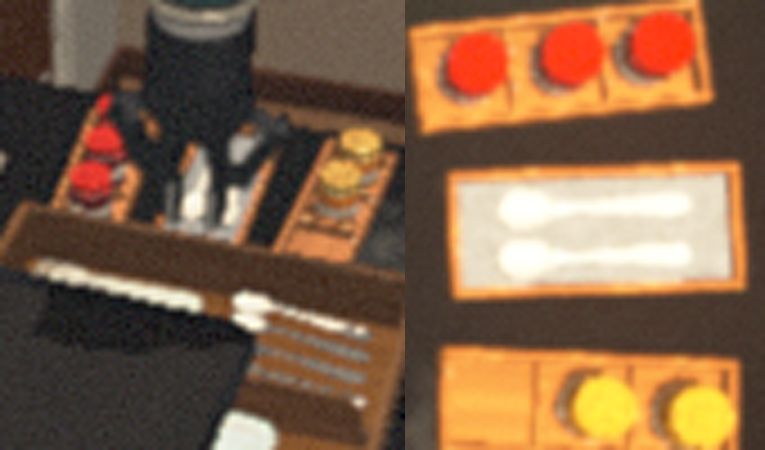

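View pics/side19.png

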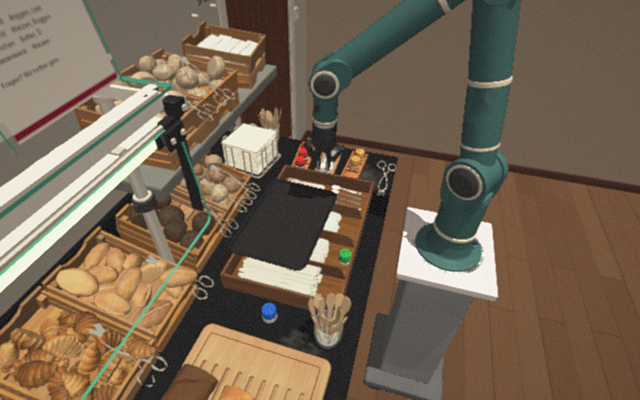

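```bash
python3 -c "
from rig import manip; print(manip.get_obs()['qd'].round(3)); print(manip.finish_job())"
```

```text
[ 0.018  0.006  0.009 -0.001 -0.002 -0.002 -0.001]
the job is handed in; nothing more can be done
None
```

I put all five pieces away and handed the job in after about 41 s, well under the 131 s limit. It reported no verdict. The two jam jars are in the middle and +60 mm bays of the jam box. The honey jar is in the middle bay of the honey box, and both teaspoons lie lengthwise in the felt tray.

**Jars:** I measured the final top picture against my fitted box positions. All jars, including the two that were already there, are within about 3.5 mm of their bay centres across the box. Along it they are within 3.5 mm, except the jam jar that was already in the box. It sits about 7 mm off its bay centre, within limits, and looks about 2 mm from its first measured position, which is about the camera accuracy.

**Spoons:** In the same picture the two spoons lie parallel, about 16 mm either side of the tray's centre line.

**Not confirmed:** The last side picture was partly blocked by the arm. For jars upright and spoons flat I relied on the earlier side views and the top view. The second spoon had only the top view after I let go of it. The side camera put the boxes about 3 mm further toward the robot than the top camera did, so I aimed between the two. No check failed.

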